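Set the window desk back in order

ROBOT

A 6-joint arm with a two-finger parallel gripper is mounted at the origin on the work surface. World frame = base frame: x ahead of the robot, y to its left, z up, the work surface at z = 0. Lengths are in m, angles in rad, forces in N, time in s.
With the tool pointing down it reaches from about 0.325 to 1 m from the base axis. Payload 5.1 kg.
Tool frame: the origin (TCP) lies midway between the tips of the shut fingers; the grasp point (between the pads) lies r.grip_point_offset behind it (r.grip_point_offset is the distance from the TCP to the grasp point, in m); z points along the fingers, y is the direction in which the jaws open and shut (so a half turn about z gives the same grasp; the last joint's range is limited). The gripper opens to 85 mm and grips with 20 to 120 N. Pads are 22 mm wide; open, the fingers measure 114 mm over their backs; the gripper's body (76 mm by 85 mm) begins 54 mm behind the grasp point. The pads swing forward as they close: fully open they stand 13 mm farther back than shut.
Start: joints at [-1.257, 0.124, 1.65, -0, 1.367, -0.083], TCP at [0.251, -0.599, 0.231] pointing down, gripper open.
Joint ranges: [-2.61, 2.61], [-1.02, 2.33], [0.03, 2.71], [-1.35, 4.49], [0.32, 2.68], [-2.91, 2.91]. Speed limits (rad/s): [2.57, 2.57, 3.14, 3.14, 3.14, 3.14].

INTERFACE

Orientations are given as a unit quaternion [x, y, z, w].
In Python, from workcell import get_obs, optics, order, look_for, cut_out, pinpoint, r gives the robot as it stands.
- The arm moves only by the tool arm_command, never from a script. Its argument "plan" is a list of rows, each an object with "hand": the closure in counts, from 0 (fully open) to 255 (shut); "offset": the shift along the tool's x, y, z in units of 50 mm (1.0 is 50 mm), a list of three; "spin": the turn about the tool's z in units of 5 degrees (1.0 is 5 degrees). A call has 1 to 20 rows; each row is the pose to reach, as a shift and turn from the pose commanded when the call began, along the tool's axes at that moment; what a row does not reach only later rows make up. A row lasts 1/10 s, in which the tool goes at most 50 mm and 8.59 degrees, less where a joint would pass 70% of its speed; a pose out of reach is approached as far as the arm can. A call with a gripper value outside its range is refused whole. The fingers move at their own pace and stop on an object; "grip_force" is the grip in N (left out, the last holds). Time passes only in rows, so rows that repeat a pose let the fingers close. It gives the time, the measured TCP pose, the force and the opening at its end, in the units of the state.
- get_obs(): the state, without advancing time (a new reading comes with each control period).
- optics.snapshot(name): name is "side" or "top"; returns the picture (420x560x3 uint8, blue, green, red); there is no depth.
- optics.camera_info(name): a dict with "intrinsics" (3x3 intrinsics, pixels), "world_from_camera" (4x4, takes a point from camera to world coordinates). Camera axes: x right, y down, z forward; pixel columns grow to the right and rows downward; lengths in m; the calibration is good to about 2 mm. A picture is of the moment at which its call begins. camera_info takes no time and is no camera call.
- order.finish_job(): hands the job in, once; it reports no verdict.
Trained networks look in the newest picture that a camera, given by its name, has taken for a name from the list of things; names that differ only in an ending like _2 or _b are one class to them, and where a whole thing is asked for, a point or a joint stands for the part that bears it (a point fixed in the world has none). Each returns a list of dicts, best first, with "conf" (0 to 1); they miss things now and then, are a little off and sometimes report something else, mostly with a low value. They report only what shows in the picture. A call takes as long as a camera call.
- look_for(camera, name): "extent" ([left, top, right, bottom] in pixels, round what is visible of it).
- cut_out(camera, name): "region" (420x560 bool, what is visible of it) and "extent" ([left, top, right, bottom] in pixels, round what is visible of it).
- pinpoint(camera, name): "point" ([column, row] in pixels: a listed point, or the origin of a listed thing).
The state is a dict: "clock": time; "joints": joint angles; "qvel": joint speeds; "joint_torque": joint torques, N m; "tool_pos": TCP position; "tool_rot": TCP orientation; "wrist_force": force on the tool from outside, world axes, zero at the start; "torque": the same for the moment, N m; "width": finger opening in m.
Only numpy, scipy, OpenCV 4.12 (cv2) and the standard library are available. Lean on these libraries where they do the work, as an engineer would, in place of code of your own. Each camera call takes 0.05 s, during which the arm holds its last target.

TASK

Put the desk back in order: lay the square memo block in the middle of the cork strip, midway between the lamp base and the phone stand, and gently set the glass paperweight centred on top of it. On the drawer organizer, stand the round clip tin in the middle compartment of the top, the pencil sharpener in the compartment to its left and the glue stick in the one to its right (left and right as the robot sees them), each centred in its compartment and upright as it stood. Leave the mug where it is and let go of everything.

Things in the scene. Friction and masses are not known exactly. Their poses are not given: they have to be found in the camera images.
- memo_block: loose square block of plain note paper with a card bottom, 64 x 64 x 28 mm high, 120 g, rigid. Origin at the centre of its underside, x and y square to its sides, z up.
- paperweight: loose round green glass paperweight, 62 mm diameter, upright side wall up to 22 mm, then a shallow dome to 36 mm high, about 220 g. Origin at the centre of its flat underside, z up.
- clip_tin: loose round closed steel tin with a flat top, 52 mm diameter, 38 mm high, its lid (the upper 12 mm) 54 mm diameter, about 90 g. Origin at the centre of its underside, z up.
- sharpener: loose red plastic pencil sharpener, a small block 32 mm (its x) by 46 mm (its y) by 40 mm high, steel blade on top, 50 g. Origin at the centre of its underside, z up.
- glue_stick: loose glue stick standing upright, white with a grey cap (the upper 26 mm), 30 mm diameter (cap 32 mm), 70 mm high, 40 g. Origin at the centre of its underside, z up.
- strip: flat cork strip fixed on the desk, 100 mm (its x) by 400 mm (its y) by 3 mm thick. Origin at the centre of its underside, z up; its top is 3 mm above the origin. The lamp base and the phone stand are fixed on it, 140 mm either side of its centre along its y; which of them is at which end varies.
- lamp_base: aluminium desk lamp base with the arm taken off: disc of 100 mm diameter, 18 to 20 mm thick, with a 24 to 28 mm stem in the middle up to 60 mm high. Fixed. Origin at the centre of its underside, z up.
- phone_stand: dark hard silicone phone stand, 76 x 70 mm foot with a leaning back rest, 75 mm high. Fixed. Origin at the centre of its underside, z up.
- organizer: closed white drawer organizer, fixed, 100 mm deep (x) by 232 mm wide (y). Origin at the centre of its underside; x points away from the drawer fronts, which face the robot (within 15 degrees), y to the robot's left, z up. Three open compartments (grey floors) in its top at x = 0, y = +76 (left), 0, -76 mm (right): floors 66 mm above the origin, 72 mm (y) by 92 mm (x), rims 4 mm thick and 4 mm high.
- mug: white ceramic mug, 80 mm diameter, 90 mm high, handle at its +y side, loose; a bystander. Origin at the centre of its underside, z up.

How it is judged:
By the outcome, as a careful person would: the job done as asked, in the order asked, and still so for the second after the job is handed in, with the robot touching nothing.
It also fails if it takes over 134 s, if anything falls off the work surface, if the arm or the gripper's body presses on something with over 40 N, if the wrist force passes 120 N, or if a joint passes its speed limit or range.

## Working session

There is one attempt and no reset: what is moved stays moved. The work goes in short steps, Python scripts to look and compute and a tool call to move; the robot and the scene stay as the last step left them, time stands still between calls to the robot, and variables do not carry over. Pictures are saved under pics/ and viewed, and the job is handed in when it is done.

Besides the shell and the picture viewer there is one more tool, called after "Call:" as name([rows], argument=value, ...), one row to a line, values as JSON. arm_command: Moves the arm, as the interface text tells. Its arguments: {"type":"object","properties":{"plan":{"type":"array","items":{"type":"object","properties":{"hand":{"type":"number"},"offset":{"type":"array","items":{"type":"number"}},"spin":{"type":"number"}}}},"grip_force":{"type":"number"}},"required":["plan"]}

```bash
ls; mkdir -p pics
python3 - <<'E'
from workcell import get_obs, optics, r
import cv2
print(get_obs(), r.grip_point_offset)
for n in ("side","top"):
    im=optics.snapshot(n); cv2.imwrite(f"pics/{n}0.png",im)
    i=optics.camera_info(n); print(n,i)
E
```

```text
pics
{'clock': 0.0, 'joints': array([-1.25665710e+00,  1.24528728e-01,  1.65168536e+00, -1.12474424e-05,
        1.36753502e+00, -8.26026745e-02]), 'qvel': array([ 0.00033929,  0.00105472,  0.00102029,  0.00122491, -0.00143066,
       -0.00154844]), 'joint_torque': array([ 1.85168945e-03, -4.23605883e+01, -3.65451837e+01,  7.06788271e-06,
        6.76075098e-03,  4.15673384e-06]), 'tool_pos': array([ 0.25094478, -0.59892717,  0.23003104]), 'tool_rot': array([ 9.80388125e-01,  1.97073495e-01, -1.30015352e-04, -1.07037058e-03]), 'wrist_force': array([ 0.10499996, -0.74325816,  1.50494346]), 'torque': array([ 0.02358085, -0.01903082, -0.00519573]), 'width': 0.0851742161585072} 0.0187
side {'intrinsics': array([[488.1438852 ,   0.        , 287.07787469],
       [  0.        , 488.1438852 , 206.79677419],
       [  0.        ,   0.        ,   1.        ]]), 'world_from_camera': array([[-0.98299292, -0.12083687,  0.13828731,  0.31512536],
       [-0.18303158,  0.70607151, -0.68407782,  0.81007347],
       [-0.01497891, -0.6977546 , -0.71618025,  0.86288896],
       [ 0.        ,  0.        ,  0.        ,  1.        ]])}
top {'intrinsics': array([[441.08183137,   0.        , 274.6171783 ],
       [  0.        , 441.08183137, 210.13497325],
       [  0.        ,   0.        ,   1.        ]]), 'world_from_camera': array([[ 9.42015819e-02, -9.73112526e-01,  2.10185808e-01,
         2.61341570e-01],
       [-9.95550633e-01, -9.25520849e-02,  1.76931614e-02,
        -3.02777121e-04],
       [ 2.23569775e-03, -2.10917338e-01, -9.77501344e-01,
         1.05951392e+00],
       [ 0.00000000e+00,  0.00000000e+00,  0.00000000e+00,
         1.00000000e+00]])}
```

View pics/top0.png

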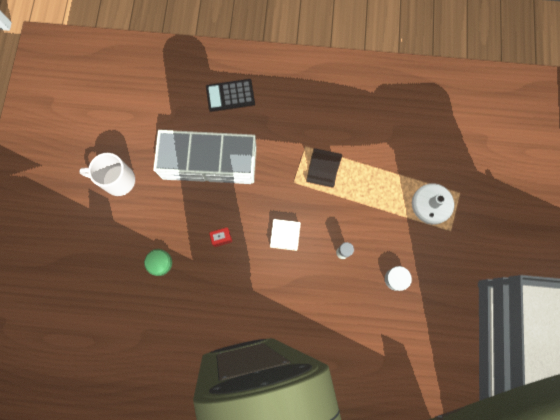

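View pics/side0.png

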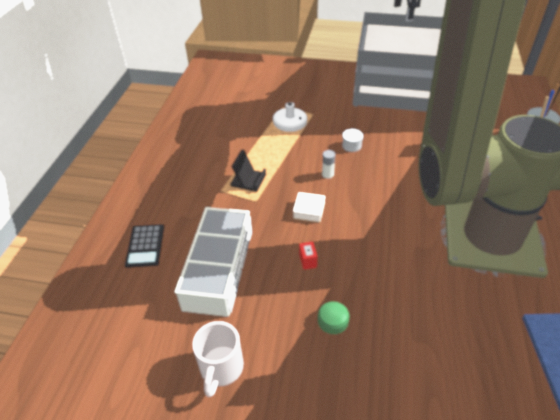

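```bash
cat > h.py <<'E'
import numpy as np, cv2
from workcell import get_obs, optics, look_for, cut_out, pinpoint, r
from scipy.optimize import minimize
CI={n:optics.camera_info(n) for n in("side","top")}
def proj(n,P):
    T=CI[n]["world_from_camera"];K=CI[n]["intrinsics"]
    p=(np.asarray(P,float)-T[:3,3])@T[:3,:3]
    q=p@K.T
    return q[:,:2]/q[:,2:]
def ray(n,px,z):
    T=CI[n]["world_from_camera"];K=CI[n]["intrinsics"]
    d=T[:3,:3]@np.linalg.solve(K,[px[0],px[1],1.]); o=T[:3,3]
    return (o+d*(z-o[2])/d[2])[:2]
def cyl(segs):
    a=np.linspace(0,2*np.pi,40,endpoint=False)
    return np.vstack([np.c_[R*np.cos(a),R*np.sin(a),0*a+z] for R,z in segs])
def box(x,y,z,z0=0): return np.array([[i*x/2,j*y/2,k] for i in(-1,1) for j in(-1,1) for k in(z0,z0+z)])
M=dict(memo_block=box(.064,.064,.028),paperweight=cyl([(.031,0),(.031,.022),(.025,.029),(.015,.034),(.005,.036)]),
 clip_tin=cyl([(.026,0),(.026,.026),(.027,.026),(.027,.038)]),sharpener=box(.032,.046,.040),
 glue_stick=cyl([(.015,0),(.015,.044),(.016,.044),(.016,.07)]),organizer=box(.1,.232,.07),mug=cyl([(.04,0),(.04,.09)]),
 strip=box(.1,.4,.003))
ROUND={"paperweight","clip_tin","glue_stick","mug"}
def world(P,x,y,yaw,z=0):
    c,s=np.cos(yaw),np.sin(yaw)
    return P@np.array([[c,s,0],[-s,c,0],[0,0,1]])+[x,y,z]
S=8
def sil(n,P):
    h=cv2.convexHull(proj(n,P).astype(np.float32)) 
    return h[:,0]
def cost(n,P,reg,ext):
    l,t,rr,b=ext
    h=(sil(n,P)-[l-.5,t-.5])*S   # pixel centre convention: pixel i covers i-.5..i+.5
    im=np.zeros(((b-t)*S,(rr-l)*S),np.uint8)
    cv2.fillConvexPoly(im,np.round((h-.5)*16).astype(np.int32),1,shift=4)
    a=im.reshape(b-t,S,rr-l,S).mean((1,3))
    m=reg[t:b,l:rr]
    return np.abs(a-m).sum()/m.sum()
def fit(name,masks,z=0,yaws=None,x0=None):
    P=M[name]
    E={}
    for n,mk in masks.items():
        ys,xs=np.nonzero(mk); E[n]=(max(xs.min()-12,0),max(ys.min()-12,0),min(xs.max()+13,560),min(ys.max()+13,420))
    if x0 is None:
        n=list(masks)[0]; ys,xs=np.nonzero(masks[n]); x0=ray(n,(xs.mean(),ys.mean()),z+P[:,2].max()/2)
    yaws=[0] if name in ROUND else (yaws if yaws is not None else np.deg2rad(np.arange(0,180,15)))
    f=lambda v,ns:sum(cost(n,world(P,v[0]/100,v[1]/100,v[2] if len(v)>2 else 0,z),masks[n],E[n]) for n in ns)
    def run(ns):
        best=None
        for yw in yaws:
            v0=[x0[0]*100,x0[1]*100]+([] if name in ROUND else [yw])
            sx=np.vstack([v0]+[np.array(v0)+d for d in np.diag([1.,1.,.15][:len(v0)])])
            q=minimize(f,v0,args=(ns,),method="Nelder-Mead",options=dict(initial_simplex=sx,xatol=.005,fatol=1e-4))
            if best is None or q.fun<best.fun: best=q
        return best
    return {"+".join(ns):run(ns) for ns in ([ [k] for k in masks]+([list(masks)] if len(masks)>1 else []))}
def show(name,res):
    for k,q in res.items(): print(name,k,"xy mm",np.round(q.x[:2]*10,1),"yaw",np.round(np.rad2deg(q.x[2:]),1),"cost %.3f"%q.fun)
def look(name,cams=("top","side"),snap=True):
    out={}
    for n in cams:
        if snap: optics.snapshot(n)
        c=cut_out(n,name)
        if c and c[0]["conf"]>.3: out[n]=c[0]["region"]
        print(name,n,[(round(d["conf"],2),np.round(d["extent"]).tolist()) for d in c[:3]])
    return out
E
cat > m1.py <<'E'
from h import *
import pickle
for n in("top","side"): optics.snapshot(n)
A={}
for k in M:
    A[k]=look(k,snap=False)
    if k!="strip" and k!="mug" and A[k]:
        yw=np.deg2rad([-10,0,10]) if k=="organizer" else None
        show(k,fit(k,A[k],yaws=yw))
for k in("lamp_base","phone_stand","strip","organizer","mug"):
    for n in("top","side"):
        p=pinpoint(n,k)
        if p: print(k,n,round(p[0]["conf"],2),p[0]["point"],"->mm",np.round(ray(n,p[0]["point"],0.003 if k[0] in'lp' else 0)*1000,1))
pickle.dump(A,open("A.pkl","wb"))
print(get_obs()["clock"])
E
python3 m1.py
```

```text
memo_block top [(0.68, [269.0, 218.0, 299.0, 250.0])]
memo_block side [(0.6, [295.0, 193.0, 324.0, 222.0]), (0.52, [176.0, 210.0, 252.0, 316.0])]
memo_block top xy mm [427.7 -10.7] yaw [-1.8] cost 0.046
memo_block side xy mm [425.8 -10.5] yaw [88.] cost 0.048
memo_block top+side xy mm [426.5 -10.6] yaw [88.4] cost 0.114
paperweight top [(0.71, [142.0, 250.0, 172.0, 275.0])]
paperweight side [(0.89, [318.0, 301.0, 347.0, 336.0])]
paperweight top xy mm [334.8 282.1] yaw [] cost 0.066
paperweight side xy mm [333.1 282.2] yaw [] cost 0.064
paperweight top+side xy mm [333.9 282. ] yaw [] cost 0.142
clip_tin top [(0.84, [385.0, 265.0, 412.0, 290.0])]
clip_tin side [(0.83, [344.0, 128.0, 364.0, 152.0])]
clip_tin top xy mm [ 348.4 -281.5] yaw [] cost 0.068
clip_tin side xy mm [ 346.5 -284. ] yaw [] cost 0.081
clip_tin top+side xy mm [ 347.4 -282.6] yaw [] cost 0.176
sharpener top [(0.78, [210.0, 229.0, 233.0, 245.0]), (0.49, [306.0, 150.0, 342.0, 189.0])]
sharpener side [(0.83, [301.0, 240.0, 318.0, 267.0]), (0.16, [344.0, 127.0, 363.0, 153.0])]
sharpener top xy mm [408.2 140.1] yaw [22.4] c
[... 656 characters left out ...]
.1 195.9] yaw [2.2] cost 0.051
mug top [(0.67, [79.0, 150.0, 133.0, 194.0])]
mug side [(0.71, [192.0, 322.0, 242.0, 396.0])]
strip top [(0.94, [292.0, 146.0, 462.0, 233.0])]
strip side [(0.73, [222.0, 113.0, 314.0, 202.0])]
lamp_base top 0.88 [429.9, 203.3] ->mm [ 541.8 -359.9]
lamp_base side 0.59 [292.8, 120.6] ->mm [ 529.8 -365.5]
phone_stand top 0.89 [320.2, 169.7] ->mm [602.3 -84.9]
phone_stand side 0.64 [245.2, 179.5] ->mm [606.9 -90.5]
strip side 0.72 [313.4, 211.5] ->mm [415.4  -9.2]
organizer top 0.64 [210.6, 160.5] ->mm [601.2 191.4]
organizer side 0.9 [218.3, 269.6] ->mm [595.6 200.9]
mug top 0.66 [117.5, 176.4] ->mm [537.8 417.5]
mug side 0.66 [246.3, 179.8] ->mm [604.8 -93. ]
1.5
```

```bash
cat > m2.py <<'E'
from h import *
import pickle
A=pickle.load(open("A.pkl","rb"))
for n in ("top","side"):
    im=cv2.imread(f"pics/{n}0.png"); hsv=cv2.cvtColor(im,cv2.COLOR_BGR2HSV)
    print(n,"strip reg sum",A["strip"][n].sum())
    x0,y0,x1,y1={"top":(290,140,470,235),"side":(215,95,325,205)}[n]
    c=cv2.resize(im[y0:y1,x0:x1],None,fx=4,fy=4,interpolation=cv2.INTER_CUBIC)
    m=cv2.resize(A["strip"][n][y0:y1,x0:x1].astype(np.uint8),None,fx=4,fy=4,interpolation=cv2.INTER_NEAREST)
    cs,_=cv2.findContours(m,cv2.RETR_LIST,cv2.CHAIN_APPROX_NONE); cv2.drawContours(c,cs,-1,(255,0,0),1)
    cv2.imwrite(f"pics/strip_{n}.png",c)
    # sharpener crop
    x0,y0,x1,y1={"top":(200,215,245,255),"side":(290,230,330,275)}[n]
    c=cv2.resize(im[y0:y1,x0:x1],None,fx=9,fy=9,interpolation=cv2.INTER_CUBIC)
    h=sil(n,world(M["sharpener"],.4071,.1403,np.deg2rad(17.7)))
    cv2.polylines(c,[np.round((h-[x0-.5,y0-.5])*9).astype(int)],True,(255,255,0))
    cv2.imwrite(f"pics/sh_{n}.png",c)
a=cv2.imread("pics/sh_top.png");b=cv2.imread("pics/sh_side.png")
H=min(a.shape[0],b.shape[0]); cv2.imwrite("pics/sh.png",np.hstack([a[:H],b[:H]]))
E
python3 m2.py
```

```text
top strip reg sum 4155
side strip reg sum 1951
```

View pics/strip_top.png

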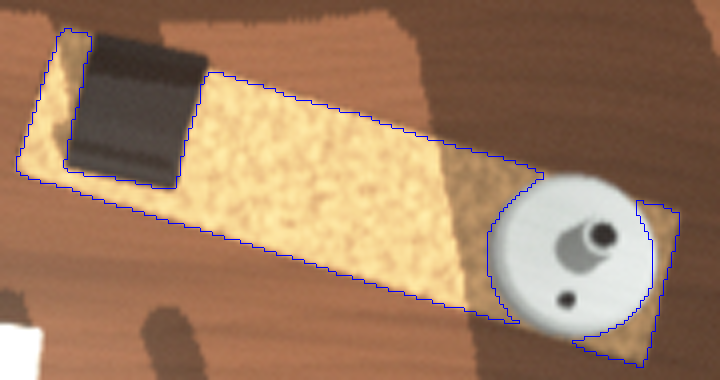

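View pics/strip_side.png

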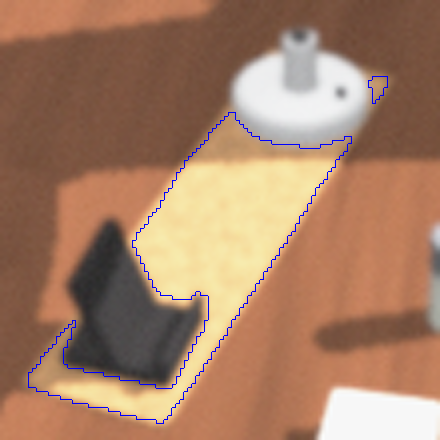

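View pics/sh.png

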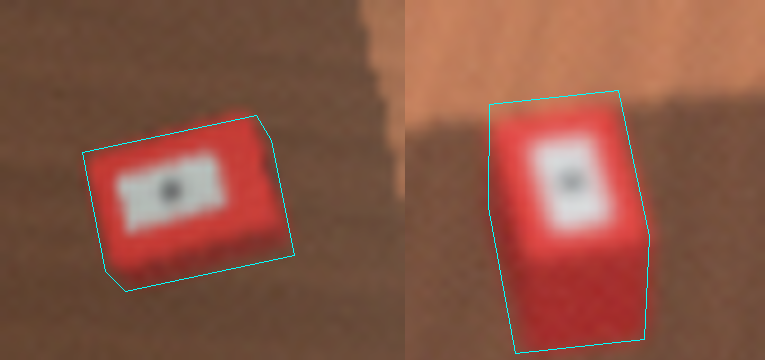

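```bash
cat > m3.py <<'E'
from h import *
import pickle, h
A=pickle.load(open("A.pkl","rb"))
mk={}
for n in ("top","side"):
    im=cv2.imread(f"pics/{n}0.png").astype(int)
    b=(im[:,:,2]-im[:,:,0]>60)&(im[:,:,2]-im[:,:,1]>1.0*60)&(im[:,:,1]<1.2*im[:,:,0]+15)
    z=np.zeros(b.shape,np.uint8); x0,y0,x1,y1={"top":(204,222,238,250),"side":(297,236,322,271)}[n]
    z[y0:y1,x0:x1]=b[y0:y1,x0:x1]
    cs,_=cv2.findContours(z,cv2.RETR_EXTERNAL,cv2.CHAIN_APPROX_NONE); c=max(cs,key=cv2.contourArea)
    z[:]=0; cv2.drawContours(z,[c],-1,1,-1); mk[n]=z>0; print(n,z.sum(),A["sharpener"][n].sum())
show("sharp",fit("sharpener",mk))
# strip, ignoring lamp & stand pixels
for n in("top","side"): optics.snapshot(n)
ign={}
for n in("top","side"):
    g=np.zeros((420,560),np.uint8)
    for k in("lamp_base","phone_stand"):
        c=cut_out(n,k); print(k,n,c[0]["conf"],c[0]["extent"]); g|=c[0]["region"].astype(np.uint8)
    ign[n]=cv2.dilate(g,np.ones((5,5)))>0
def f(v,ns):
    t=0
    for n in ns:
        h_=sil(n,world(M["strip"],v[0]/100,v[1]/100,v[2]))
        im=np.zeros((420*4,560*4),np.uint8)
        cv2.fillConvexPoly(im,np.round(((h_+.5)*4-.5)*16).astype(np.int32),1,shift=4)
        a=im.reshape(420,4,560,4).mean((1,3)); m=A["strip"][n]
        t+=(np.abs(a-m)*~ign[n]).sum()/m.sum()
    return t
for ns in(["top"],["side"],["top","side"]):
    v0=[57.2,-22.5,np.deg2rad(-13)]
    q=min((minimize(f,v0,args=(ns,),method="Nelder-Mead",options=dict(initial_simplex=np.vstack([v0]+[np.array(v0)+d for d in np.diag([s,s,s*.1])]))) for s in(1.,-1.)),key=lambda q:q.fun)
    print("strip",ns,np.round(q.x[:2]*10,1),np.rad2deg(q.x[2]),q.fun)
# lamp disc fit
mk={}
for n in("top","side"): mk[n]=cut_out(n,"lamp_base")[0]["region"]
M["lamp"]=None
import h
for n in mk:
    m=mk[n]
E
python3 m3.py
```

```text
top 324 292
side 518 374
sharp top xy mm [408.3 140.8] yaw [22.2] cost 0.064
sharp side xy mm [406.  141.4] yaw [21.5] cost 0.117
sharp top+side xy mm [407.3 140.7] yaw [22.6] cost 0.226
lamp_base top 0.66 [412.0, 184.4, 453.0, 224.7]
phone_stand top 0.71 [308.1, 148.1, 339.8, 189.0]
lamp_base side 0.57 [274.9, 101.5, 305.1, 129.9]
phone_stand side 0.64 [227.3, 148.6, 267.7, 193.1]
strip ['top'] [ 569. -227.] -12.36768711546706 0.022382671480144403
strip ['side'] [ 568.7 -225.8] -12.345550341047906 0.040171706817016914
strip ['top', 'side'] [ 568.8 -226.9] -12.322067442622744 0.06501993639597331
```

```bash
cat > g.py <<'E'
# usage: g.py x y z yaw  (mm, deg of tool x) -> deltas in move units from the present pose
import sys, numpy as np
from workcell import get_obs
from scipy.spatial.transform import Rotation as R
o=get_obs(); Rm=R.from_quat(o["tool_rot"]).as_matrix(); p=o["tool_pos"]*1000
yaw=np.degrees(np.arctan2(Rm[1,0],Rm[0,0]))
print("t %.1f"%o["clock"],"pos",np.round(p,1),"yaw %.1f"%yaw,"tilt z",np.round(Rm[:,2],4),"w %.1f"%(o["width"]*1000),"F",np.round(o["wrist_force"],1),"q6 %.0f"%np.degrees(o["joints"][5]))
a=[float(v) for v in sys.argv[1:]]
for i in range(0,len(a),4):
    d=Rm.T@(np.array(a[i:i+3])-p); s=(yaw-a[i+3]+180)%360-180
    print("->",a[i:i+4],"offset",np.round(d/50,3),"spin",round(s/5,2),"dist mm %.0f"%np.linalg.norm(d))
E
python3 g.py 426.6 -10.6 150 88.2 426.6 -10.6 0 88.2
```

```text
t 1.9 pos [ 251.2 -599.5  231.4] yaw 22.7 tilt z [-0.e+00 -1.e-04 -1.e+00] w 85.2 F [0.3 0.4 0.5] q6 -5
-> [426.6, -10.6, 150.0, 88.2] offset [ 7.788 -9.507  1.626] spin -13.09 dist mm 620
-> [426.6, -10.6, 0.0, 88.2] offset [ 7.788 -9.508  4.626] spin -13.09 dist mm 657
```

Call:
arm_command([
  {"hand":0,"offset":[7.79,-9.51,1.6],"spin":-13.1},
  {"hand":0,"offset":[7.79,-9.51,1.6],"spin":-13.1},
  {"hand":0,"offset":[7.79,-9.51,1.6],"spin":-13.1},
  {"hand":0,"offset":[7.79,-9.51,1.6],"spin":-13.1},
  {"hand":0,"offset":[7.79,-9.51,1.6],"spin":-13.1},
  {"hand":0,"offset":[7.79,-9.51,1.6],"spin":-13.1},
  {"hand":0,"offset":[7.79,-9.51,1.6],"spin":-13.1},
  {"hand":0,"offset":[7.79,-9.51,1.6],"spin":-13.1},
  {"hand":0,"offset":[7.79,-9.51,1.6],"spin":-13.1},
  {"hand":0,"offset":[7.79,-9.51,1.6],"spin":-13.1},
  {"hand":0,"offset":[7.79,-9.51,1.6],"spin":-13.1},
  {"hand":0,"offset":[7.79,-9.51,1.6],"spin":-13.1},
  {"hand":0,"offset":[7.79,-9.51,1.6],"spin":-13.1},
  {"hand":0,"offset":[7.79,-9.51,1.6],"spin":-13.1},
  {"hand":0,"offset":[7.79,-9.51,1.6],"spin":-13.1},
  {"hand":0,"offset":[7.79,-9.51,1.6],"spin":-13.1},
])

```text
clock: 3.5
tool_pos: [0.4266, -0.0113, 0.1516]
tool_rot: [0.718, 0.696, 0.0, 0.0]
wrist_force: [-0.5, -0.6, 1.0]
width: 0.0856
```

```bash
python3 g.py 426.6 -10.6 150 88.2 426.6 -10.6 0 88.2
```

```text
t 3.5 pos [426.6 -11.3 151.6] yaw 88.2 tilt z [ 4.e-04 -4.e-04 -1.e+00] w 85.6 F [-0.5 -0.6  1. ] q6 -7
-> [426.6, -10.6, 150.0, 88.2] offset [ 0.014 -0.001  0.032] spin -0.01 dist mm 2
-> [426.6, -10.6, 0.0, 88.2] offset [ 1.600e-02 -3.000e-03  3.032e+00] spin -0.01 dist mm 152
```

Call:
arm_command([
  {"hand":0,"offset":[0.01,0,0.8],"spin":0},
  {"hand":0,"offset":[0.01,0,1.6],"spin":0},
  {"hand":0,"offset":[0.01,0,2.4],"spin":0},
  {"hand":0,"offset":[0.01,0,2.8],"spin":0},
  {"hand":0,"offset":[0.01,0,3.02],"spin":0},
  {"hand":0,"offset":[0.01,0,3.02],"spin":0},
  {"hand":0,"offset":[0.01,0,3.02],"spin":0},
  {"hand":255,"offset":[0.01,0,3.02],"spin":0},
  {"hand":255,"offset":[0.01,0,3.02],"spin":0},
  {"hand":255,"offset":[0.01,0,3.02],"spin":0},
  {"hand":255,"offset":[0.01,0,3.02],"spin":0},
  {"hand":255,"offset":[0.01,0,3.02],"spin":0},
  {"hand":255,"offset":[0.01,0,3.02],"spin":0},
  {"hand":255,"offset":[0.01,0,2.8],"spin":0},
  {"hand":255,"offset":[0.01,0,2.4],"spin":0},
  {"hand":255,"offset":[0.01,0,1.7],"spin":0},
  {"hand":255,"offset":[0.01,0,1.0],"spin":0},
  {"hand":255,"offset":[0.01,0,0.7],"spin":0},
  {"hand":255,"offset":[0.01,0,0.7],"spin":0},
], grip_force=30)

```text
clock: 5.4
tool_pos: [0.4285, -0.0101, 0.1197]
tool_rot: [0.718, 0.696, 0.002, 0.003]
wrist_force: [1.3, 1.2, -0.7]
width: 0.0633
```

```bash
python3 g.py 568.9 -226.7 100 77.7  568.9 -226.7 4 77.7
python3 - <<'E'
from h import *
a=[optics.snapshot(n) for n in("top","side")]
cv2.imwrite("pics/p1.png",cv2.resize(np.hstack([a[0][100:400,150:500],a[1][50:350,150:500]]),None,fx=1.1,fy=1.1))
E
```

```text
t 5.4 pos [428.5 -10.1 119.7] yaw 88.2 tilt z [ 6.5e-03 -9.0e-04 -1.0e+00] w 63.3 F [ 1.3  1.2 -0.7] q6 -7
-> [568.9, -226.7, 100.0, 77.7] offset [-4.245  2.936  0.417] spin 2.11 dist mm 259
-> [568.9, -226.7, 4.0, 77.7] offset [-4.243  2.923  2.337] spin 2.11 dist mm 283
```

View pics/p1.png

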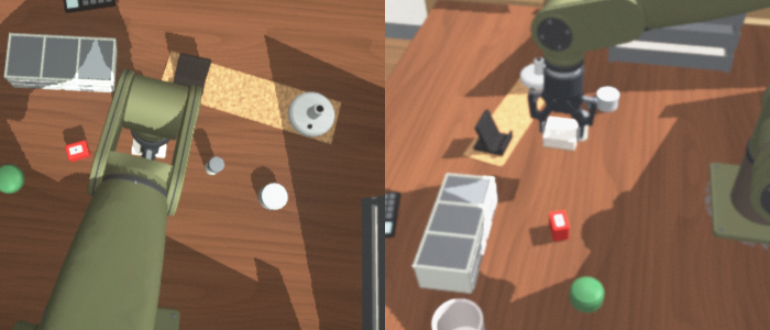

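Call:
arm_command([
  {"hand":255,"offset":[-0.4,0.3,0],"spin":0.2},
  {"hand":255,"offset":[-1.0,0.7,0.1],"spin":0.5},
  {"hand":255,"offset":[-1.7,1.2,0.2],"spin":0.9},
  {"hand":255,"offset":[-2.4,1.7,0.3],"spin":1.2},
  {"hand":255,"offset":[-3.1,2.2,0.4],"spin":1.6},
  {"hand":255,"offset":[-3.7,2.6,0.4],"spin":1.9},
  {"hand":255,"offset":[-4.1,2.85,0.4],"spin":2.1},
  {"hand":255,"offset":[-4.25,2.94,0.4],"spin":2.1},
  {"hand":255,"offset":[-4.25,2.94,0.4],"spin":2.1},
  {"hand":255,"offset":[-4.25,2.94,0.4],"spin":2.1},
  {"hand":255,"offset":[-4.25,2.94,0.4],"spin":2.1},
])

```text
clock: 6.6
tool_pos: [0.5662, -0.2255, 0.0957]
tool_rot: [0.778, 0.628, -0.0, -0.001]
wrist_force: [-0.0, 1.0, -0.7]
width: 0.0634
```

```bash
python3 g.py 568.9 -226.7 20 77.7  568.9 -226.7 4 77.7
```

```text
t 6.6 pos [ 566.2 -225.5   95.7] yaw 77.8 tilt z [-1.3e-03  9.0e-04 -1.0e+00] w 63.4 F [-0.   1.  -0.7] q6 -15
-> [568.9, -226.7, 20.0, 77.7] offset [-0.013  0.061  1.513] spin 0.02 dist mm 76
-> [568.9, -226.7, 4.0, 77.7] offset [-0.013  0.061  1.833] spin 0.02 dist mm 92
```

Call:
arm_command([
  {"hand":255,"offset":[-0.01,0.06,0.4],"spin":0},
  {"hand":255,"offset":[-0.01,0.06,0.9],"spin":0},
  {"hand":255,"offset":[-0.01,0.06,1.3],"spin":0},
  {"hand":255,"offset":[-0.01,0.06,1.6],"spin":0},
  {"hand":255,"offset":[-0.01,0.06,1.75],"spin":0},
  {"hand":255,"offset":[-0.01,0.06,1.83],"spin":0},
  {"hand":255,"offset":[-0.01,0.06,1.83],"spin":0},
  {"hand":255,"offset":[-0.01,0.06,1.83],"spin":0},
  {"hand":255,"offset":[-0.01,0.06,1.83],"spin":0},
])

```text
clock: 7.5
tool_pos: [0.5704, -0.2282, 0.0056]
tool_rot: [0.779, 0.628, 0.0, 0.001]
wrist_force: [0.4, -0.1, -0.6]
width: 0.0632
```

```bash
python3 g.py 568.9 -226.7 4 77.7
```

```text
t 7.5 pos [ 570.4 -228.2    5.6] yaw 77.7 tilt z [ 1.3e-03 -7.0e-04 -1.0e+00] w 63.2 F [ 0.4 -0.1 -0.6] q6 -15
-> [568.9, -226.7, 4.0, 77.7] offset [ 0.023 -0.036  0.031] spin 0.01 dist mm 3
```

Call:
arm_command([
  {"hand":255,"offset":[0,0,0.03],"spin":0},
  {"hand":255,"offset":[0,0,0.03],"spin":0},
])

```text
clock: 7.7
tool_pos: [0.5705, -0.2283, 0.0052]
tool_rot: [0.779, 0.628, 0.0, 0.0]
wrist_force: [-2.8, 2.3, 7.3]
width: 0.0633
```

Call:
arm_command([
  {"hand":255,"offset":[0,0,0],"spin":0},
])

```text
clock: 7.8
tool_pos: [0.5705, -0.2283, 0.0052]
tool_rot: [0.779, 0.628, 0.0, 0.0]
wrist_force: [-3.8, 1.1, 7.4]
width: 0.0638
```

Call:
arm_command([
  {"hand":255,"offset":[0,0,0],"spin":0},
])

```text
clock: 7.9
tool_pos: [0.5705, -0.2283, 0.0052]
tool_rot: [0.779, 0.628, 0.0, 0.0]
wrist_force: [-4.1, 2.1, 7.4]
width: 0.0636
```

Call:
arm_command([
  {"hand":255,"offset":[0,0,-0.06],"spin":0},
  {"hand":255,"offset":[0.025,-0.036,-0.06],"spin":0},
  {"hand":255,"offset":[0.025,-0.036,-0.06],"spin":0},
  {"hand":255,"offset":[0.025,-0.036,-0.06],"spin":0},
  {"hand":255,"offset":[0.025,-0.036,-0.06],"spin":0},
])

```text
clock: 8.4
tool_pos: [0.5682, -0.2262, 0.006]
tool_rot: [0.779, 0.628, -0.0, -0.0]
wrist_force: [-0.9, -0.2, -0.8]
width: 0.0634
```

```bash
python3 g.py 568.9 -226.7 4 77.7
```

```text
t 8.4 pos [ 568.2 -226.2    6. ] yaw 77.7 tilt z [-5.e-04  3.e-04 -1.e+00] w 63.4 F [-0.9 -0.2 -0.8] q6 -14
-> [568.9, -226.7, 4.0, 77.7] offset [-0.006  0.016  0.039] spin 0.01 dist mm 2
```

Call:
arm_command([
  {"hand":255,"offset":[0,0.01,0.02],"spin":0},
  {"hand":255,"offset":[0,0.01,0.02],"spin":0},
  {"hand":255,"offset":[0,0.01,0.02],"spin":0},
  {"hand":0,"offset":[0,0.01,0.02],"spin":0},
  {"hand":0,"offset":[0,0.01,0.02],"spin":0},
  {"hand":0,"offset":[0,0.01,0.02],"spin":0},
  {"hand":0,"offset":[0,0.01,0.02],"spin":0},
  {"hand":0,"offset":[0,0.01,0.02],"spin":0},
  {"hand":0,"offset":[0,0.01,-0.3],"spin":0},
  {"hand":0,"offset":[0,0.01,-1.0],"spin":0},
  {"hand":0,"offset":[0,0.01,-2.0],"spin":0},
  {"hand":0,"offset":[0,0.01,-3.0],"spin":0},
  {"hand":0,"offset":[0,0.01,-3.0],"spin":0},
])

```text
clock: 9.7
tool_pos: [0.5739, -0.2289, 0.1679]
tool_rot: [0.779, 0.628, 0.004, 0.008]
wrist_force: [0.5, -0.2, 0.4]
width: 0.0857
```

```bash
python3 g.py 334 282 150 130
```

```text
t 9.7 pos [ 573.9 -228.9  167.9] yaw 77.7 tilt z [ 0.0161 -0.008  -0.9998] w 85.7 F [ 0.5 -0.2  0.4] q6 -14
-> [334.0, 282.0, 150.0, 130.0] offset [ 8.968 -6.863  0.199] spin -10.45 dist mm 565
```

Call:
arm_command([
  {"hand":0,"offset":[8.94,-6.75,0.4],"spin":-10.4},
  {"hand":0,"offset":[8.94,-6.75,0.4],"spin":-10.4},
  {"hand":0,"offset":[8.94,-6.75,0.4],"spin":-10.4},
  {"hand":0,"offset":[8.94,-6.75,0.4],"spin":-10.4},
  {"hand":0,"offset":[8.94,-6.75,0.4],"spin":-10.4},
  {"hand":0,"offset":[8.94,-6.75,0.4],"spin":-10.4},
  {"hand":0,"offset":[8.94,-6.75,0.4],"spin":-10.4},
  {"hand":0,"offset":[8.94,-6.75,0.4],"spin":-10.4},
  {"hand":0,"offset":[8.94,-6.75,0.4],"spin":-10.4},
  {"hand":0,"offset":[8.94,-6.75,0.4],"spin":-10.4},
  {"hand":0,"offset":[8.94,-6.75,0.4],"spin":-10.4},
  {"hand":0,"offset":[8.94,-6.75,0.4],"spin":-10.4},
  {"hand":0,"offset":[8.94,-6.75,0.4],"spin":-10.4},
  {"hand":0,"offset":[8.94,-6.75,0.4],"spin":-10.4},
  {"hand":0,"offset":[8.94,-6.75,0.4],"spin":-10.4},
  {"hand":0,"offset":[8.94,-6.75,0.4],"spin":-10.4},
  {"hand":0,"offset":[8.94,-6.75,0.4],"spin":-10.4},
  {"hand":0,"offset":[8.94,-6.75,0.4],"spin":-10.4},
])

```text
clock: 11.5
tool_pos: [0.3344, 0.2814, 0.1363]
tool_rot: [0.425, 0.905, -0.0, 0.0]
wrist_force: [0.3, -0.1, -0.5]
width: 0.0854
```

```bash
python3 g.py 334 282 0 130
cat > chk.py <<'E'
from h import *
import sys,time
name,z=sys.argv[1],float(sys.argv[2])/1000
m=look(name)
if m: show(name,fit(name,m,z=z))
im=[optics.snapshot(n) for n in("top","side")]
cv2.imwrite(f"pics/{sys.argv[3]}.png",np.hstack([im[0][80:380,110:500],im[1][60:360,130:520]]))
E
python3 chk.py memo_block 3 p2
```

```text
t 11.5 pos [334.4 281.4 136.3] yaw 129.7 tilt z [-0. -0. -1.] w 85.4 F [ 0.3 -0.1 -0.5] q6 -7
-> [334.0, 282.0, 0.0, 130.0] offset [1.400e-02 1.000e-03 2.726e+00] spin -0.07 dist mm 136
memo_block top [(0.85, [360.0, 169.0, 395.0, 203.0])]
memo_block side [(0.76, [257.0, 136.0, 285.0, 159.0])]
memo_block top xy mm [ 568.4 -227. ] yaw [-11.6] cost 0.044
memo_block side xy mm [ 567.1 -226.6] yaw [80.7] cost 0.065
memo_block top+side xy mm [ 567.9 -226.9] yaw [78.6] cost 0.116
```

View pics/p2.png

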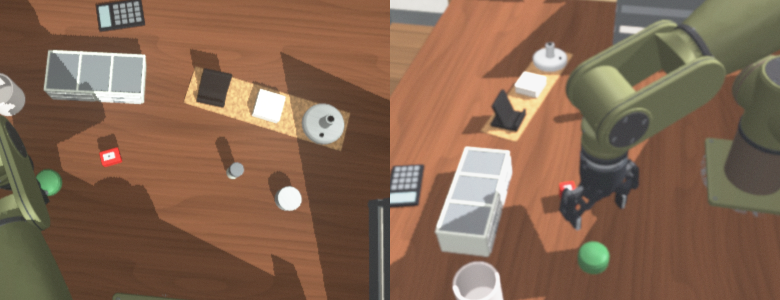

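Call:
arm_command([
  {"hand":0,"offset":[0.01,0,0.8],"spin":0},
  {"hand":0,"offset":[0.01,0,1.6],"spin":0},
  {"hand":0,"offset":[0.01,0,2.3],"spin":0},
  {"hand":0,"offset":[0.01,0,2.6],"spin":0},
  {"hand":0,"offset":[0.01,0,2.72],"spin":0},
  {"hand":0,"offset":[0.01,0,2.72],"spin":0},
  {"hand":0,"offset":[0.01,0,2.72],"spin":0},
  {"hand":0,"offset":[0.01,0,2.72],"spin":0},
  {"hand":255,"offset":[0.01,0,2.72],"spin":0},
  {"hand":255,"offset":[0.01,0,2.72],"spin":0},
  {"hand":255,"offset":[0.01,0,2.72],"spin":0},
  {"hand":255,"offset":[0.01,0,2.72],"spin":0},
  {"hand":255,"offset":[0.01,0,2.72],"spin":0},
  {"hand":255,"offset":[0.01,0,2.72],"spin":0},
], grip_force=30)

```text
clock: 13.2
tool_pos: [0.3347, 0.2831, 0.0015]
tool_rot: [0.425, 0.905, 0.001, 0.001]
wrist_force: [-1.4, -0.1, 5.4]
width: 0.0607
```

```bash
python3 g.py 334 282 100 130; python3 chk.py paperweight 0 p3
```

```text
t 13.2 pos [334.7 283.1   1.5] yaw 129.7 tilt z [ 0.0018  0.0012 -1.    ] w 60.7 F [-1.4 -0.1  5.4] q6 -7
-> [334.0, 282.0, 100.0, 130.0] offset [-0.008 -0.02  -1.97 ] spin -0.05 dist mm 98
paperweight top [(0.67, [164.0, 248.0, 171.0, 270.0])]
paperweight side [(0.83, [326.0, 305.0, 348.0, 335.0])]
paperweight top xy mm [334.7 283.3] yaw [] cost 2.775
paperweight side xy mm [331.2 280.9] yaw [] cost 0.451
paperweight top+side xy mm [333.  282.4] yaw [] cost 3.294
```

View pics/p3.png

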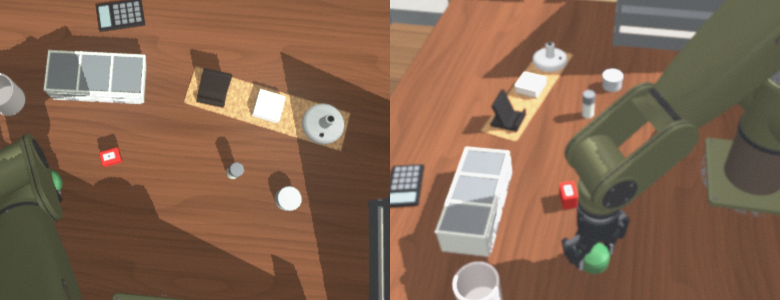

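Call:
arm_command([
  {"hand":255,"offset":[0,0,-0.2],"spin":0},
  {"hand":255,"offset":[0,0,-0.5],"spin":0},
  {"hand":255,"offset":[0,0,-1.0],"spin":0},
  {"hand":255,"offset":[0,0,-1.6],"spin":0},
  {"hand":255,"offset":[0,0,-2.1],"spin":0},
  {"hand":255,"offset":[0,0,-2.4],"spin":0},
  {"hand":255,"offset":[0,0,-2.4],"spin":0},
  {"hand":255,"offset":[0,0,-2.4],"spin":0},
])

```text
clock: 14.3
tool_pos: [0.3332, 0.2821, 0.1198]
tool_rot: [0.425, 0.905, -0.0, -0.0]
wrist_force: [-0.3, -0.3, -2.8]
width: 0.0604
```

```bash
python3 g.py 568.4 -226.8 120 77.7; python3 chk.py paperweight 120 p4
```

```text
t 14.3 pos [333.2 282.1 119.8] yaw 129.7 tilt z [-7.e-04 -4.e-04 -1.e+00] w 60.4 F [-0.3 -0.3 -2.8] q6 -7
-> [568.4, -226.8, 120.0, 77.7] offset [-1.0834e+01 -2.8880e+00 -4.0000e-03] spin 10.41 dist mm 561
paperweight top [(0.76, [146.0, 243.0, 159.0, 267.0])]
paperweight side [(0.89, [327.0, 265.0, 355.0, 300.0])]
paperweight top xy mm [346.7 242.8] yaw [] cost 2.020
paperweight side xy mm [329.  280.6] yaw [] cost 0.412
paperweight top+side xy mm [332.3 280.9] yaw [] cost 2.622
```

View pics/p4.png

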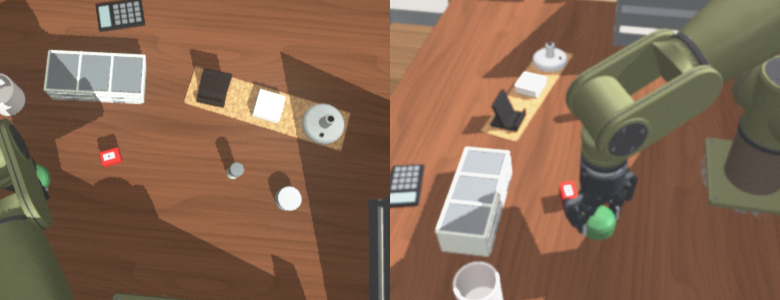

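Call:
arm_command([
  {"hand":255,"offset":[-0.3,-0.08,0],"spin":0.3},
  {"hand":255,"offset":[-0.9,-0.24,0],"spin":0.9},
  {"hand":255,"offset":[-1.6,-0.43,0],"spin":1.6},
  {"hand":255,"offset":[-2.4,-0.64,0],"spin":2.4},
  {"hand":255,"offset":[-3.2,-0.85,0],"spin":3.2},
  {"hand":255,"offset":[-4.0,-1.07,0],"spin":4.0},
  {"hand":255,"offset":[-4.8,-1.28,0],"spin":4.8},
  {"hand":255,"offset":[-5.6,-1.5,0],"spin":5.6},
  {"hand":255,"offset":[-6.4,-1.71,0],"spin":6.4},
  {"hand":255,"offset":[-7.2,-1.92,0],"spin":7.2},
  {"hand":255,"offset":[-8.0,-2.14,0],"spin":8.0},
  {"hand":255,"offset":[-8.8,-2.35,0],"spin":8.8},
  {"hand":255,"offset":[-9.6,-2.56,0],"spin":9.6},
  {"hand":255,"offset":[-10.2,-2.72,0],"spin":10.1},
  {"hand":255,"offset":[-10.6,-2.83,0],"spin":10.3},
  {"hand":255,"offset":[-10.83,-2.89,0],"spin":10.4},
  {"hand":255,"offset":[-10.83,-2.89,0],"spin":10.4},
  {"hand":255,"offset":[-10.83,-2.89,0],"spin":10.4},
  {"hand":255,"offset":[-10.83,-2.89,0],"spin":10.4},
  {"hand":255,"offset":[-10.83,-2.89,0],"spin":10.4},
])

```text
clock: 16.6
tool_pos: [0.5684, -0.2253, 0.1203]
tool_rot: [0.778, 0.628, -0.0, -0.0]
wrist_force: [0.4, -0.2, -1.8]
width: 0.0607
```

```bash
python3 g.py 568.3 -226.8 45 77.7; python3 chk.py paperweight 118 p5
```

```text
t 16.6 pos [ 568.4 -225.3  120.3] yaw 77.8 tilt z [-3.e-04  3.e-04 -1.e+00] w 60.7 F [ 0.4 -0.2 -1.8] q6 -14
-> [568.3, -226.8, 45.0, 77.7] offset [-0.03   0.004  1.506] spin 0.02 dist mm 75
paperweight top []
paperweight side [(0.81, [259.0, 98.0, 277.0, 124.0])]
paperweight side xy mm [ 568.6 -230.1] yaw [] cost 0.152
```

View pics/p5.png

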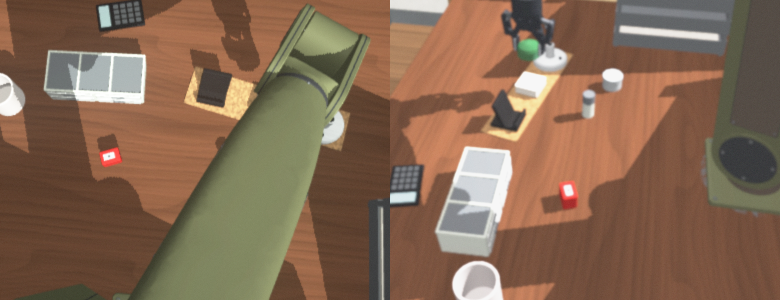

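Call:
arm_command([
  {"hand":255,"offset":[-0.03,0,0.4],"spin":0},
  {"hand":255,"offset":[-0.03,0,0.9],"spin":0},
  {"hand":255,"offset":[-0.03,0,1.3],"spin":0},
  {"hand":255,"offset":[-0.03,0,1.55],"spin":0},
  {"hand":255,"offset":[-0.03,0,1.68],"spin":0},
  {"hand":255,"offset":[-0.03,0,1.68],"spin":0},
  {"hand":255,"offset":[-0.03,0,1.68],"spin":0},
  {"hand":255,"offset":[-0.03,0,1.68],"spin":0},
  {"hand":255,"offset":[-0.03,0,1.68],"spin":0},
])

```text
clock: 17.8
tool_pos: [0.5691, -0.2282, 0.0375]
tool_rot: [0.779, 0.628, 0.0, 0.001]
wrist_force: [0.3, -0.8, -1.6]
width: 0.0604
```

```bash
python3 g.py 568.3 -226.8 31 77.7
python3 - <<'E'
from h import *
im=optics.snapshot("side"); x0,y0,x1,y1=235,90,305,165
c=cv2.resize(im[y0:y1,x0:x1],None,fx=8,fy=8,interpolation=cv2.INTER_CUBIC)
for P,col in((world(M["memo_block"],.5682,-.2268,np.deg2rad(-12),.003),(255,0,0)),(world(M["paperweight"],.5683,-.2268,0,.034),(255,255,0))):
    cv2.polylines(c,[np.round((sil("side",P)-[x0-.5,y0-.5])*8).astype(int)],True,col)
cv2.imwrite("pics/p6.png",c)
E
```

```text
t 17.8 pos [ 569.1 -228.2   37.5] yaw 77.7 tilt z [ 1.8e-03 -9.0e-04 -1.0e+00] w 60.4 F [ 0.3 -0.8 -1.6] q6 -15
-> [568.3, -226.8, 31.0, 77.7] offset [ 0.024 -0.023  0.13 ] spin 0.01 dist mm 7
```

View pics/p6.png

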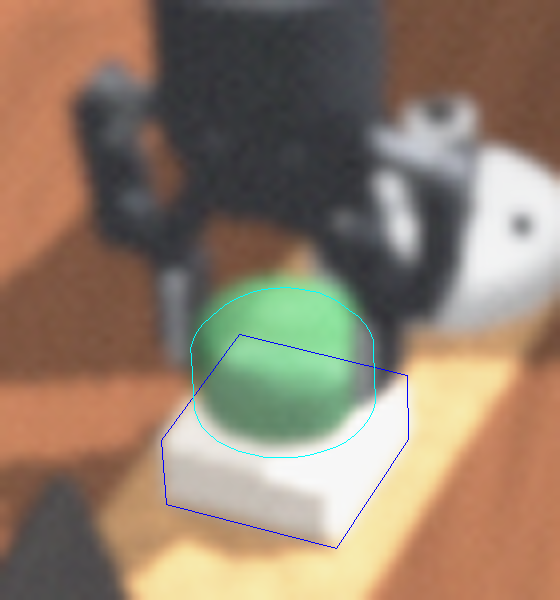

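Call:
arm_command([
  {"hand":255,"offset":[0.02,-0.02,0.03],"spin":0},
  {"hand":255,"offset":[0.02,-0.02,0.06],"spin":0},
  {"hand":255,"offset":[0.02,-0.02,0.06],"spin":0},
  {"hand":255,"offset":[0.02,-0.02,0.06],"spin":0},
  {"hand":255,"offset":[0.02,-0.02,0.06],"spin":0},
])

```text
clock: 18.35
tool_pos: [0.5677, -0.2267, 0.0333]
tool_rot: [0.779, 0.628, -0.0, -0.0]
wrist_force: [-0.3, 0.1, -1.7]
width: 0.0604
```

```bash
python3 g.py 568.3 -226.8 32.5 77.7
```

```text
t 18.4 pos [ 567.7 -226.7   33.3] yaw 77.7 tilt z [-0. -0. -1.] w 60.4 F [-0.3  0.1 -1.7] q6 -15
-> [568.3, -226.8, 32.5, 77.7] offset [0.001 0.013 0.016] spin 0.01 dist mm 1
```

Call:
arm_command([
  {"hand":255,"offset":[0,0.01,0.015],"spin":0},
  {"hand":255,"offset":[0,0.01,0.015],"spin":0},
  {"hand":255,"offset":[0,0.01,0.015],"spin":0},
])

```text
clock: 18.65
tool_pos: [0.5683, -0.2268, 0.0326]
tool_rot: [0.779, 0.628, 0.0, 0.0]
wrist_force: [0.3, -0.8, -1.3]
width: 0.0606
```

Call:
arm_command([
  {"hand":255,"offset":[0,0,0.01],"spin":0},
  {"hand":255,"offset":[0,0,0.01],"spin":0},
])

```text
clock: 18.85
tool_pos: [0.5683, -0.2268, 0.0326]
tool_rot: [0.779, 0.628, 0.0, 0.0]
wrist_force: [-2.3, 0.7, 2.7]
width: 0.0602
```

Call:
arm_command([
  {"hand":30,"offset":[0,0,0],"spin":0},
  {"hand":0,"offset":[0,0,0],"spin":0},
  {"hand":0,"offset":[0,0,0],"spin":0},
  {"hand":0,"offset":[0,0,0],"spin":0},
  {"hand":0,"offset":[0,0,0],"spin":0},
  {"hand":0,"offset":[0,0,-0.2],"spin":0},
  {"hand":0,"offset":[0,0,-0.6],"spin":0},
  {"hand":0,"offset":[0,0,-1.4],"spin":0},
  {"hand":0,"offset":[0,0,-2.2],"spin":0},
  {"hand":0,"offset":[0,0,-2.2],"spin":0},
  {"hand":0,"offset":[0,0,-2.2],"spin":0},
  {"hand":0,"offset":[0,0,-2.2],"spin":0},
])

```text
clock: 20.05
tool_pos: [0.5674, -0.2264, 0.1411]
tool_rot: [0.779, 0.628, -0.0, -0.001]
wrist_force: [0.5, -0.2, -0.4]
width: 0.0854
```

```bash
python3 g.py 347.5 -282.7 150 92.2 347.5 -282.7 150 50; python3 chk.py paperweight 31 p7
```

```text
t 20.1 pos [ 567.4 -226.4  141.1] yaw 77.7 tilt z [-1.6e-03  8.0e-04 -1.0e+00] w 85.4 F [ 0.5 -0.2 -0.4] q6 -15
-> [347.5, -282.7, 150.0, 92.2] offset [-2.035 -4.059 -0.171] spin -2.89 dist mm 227
-> [347.5, -282.7, 150.0, 50.0] offset [-2.035 -4.059 -0.171] spin 5.55 dist mm 227
paperweight top []
paperweight side [(0.81, [264.0, 125.0, 281.0, 153.0])]
paperweight side xy mm [ 567.  -229.2] yaw [] cost 0.065
```

View pics/p7.png

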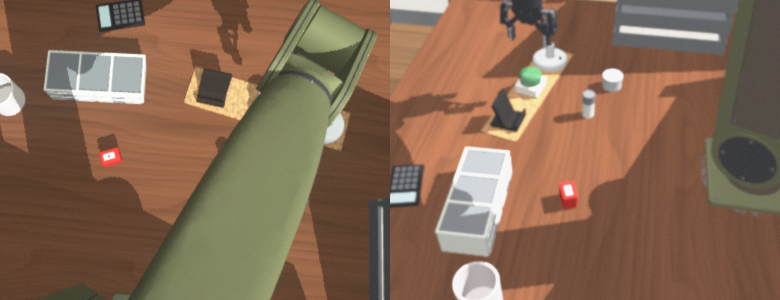

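Call:
arm_command([
  {"hand":0,"offset":[-2.04,-4.06,-0.1],"spin":-2.9},
  {"hand":0,"offset":[-2.04,-4.06,-0.1],"spin":-2.9},
  {"hand":0,"offset":[-2.04,-4.06,-0.1],"spin":-2.9},
  {"hand":0,"offset":[-2.04,-4.06,-0.1],"spin":-2.9},
  {"hand":0,"offset":[-2.04,-4.06,-0.1],"spin":-2.9},
  {"hand":0,"offset":[-2.04,-4.06,-0.1],"spin":-2.9},
  {"hand":0,"offset":[-2.04,-4.06,-0.1],"spin":-2.9},
  {"hand":0,"offset":[-2.04,-4.06,-0.1],"spin":-2.9},
  {"hand":0,"offset":[-2.04,-4.06,-0.1],"spin":-2.9},
])

```text
clock: 21.25
tool_pos: [0.349, -0.2831, 0.1471]
tool_rot: [0.693, 0.721, 0.0, -0.0]
wrist_force: [0.0, -1.3, 0.3]
width: 0.0853
```

```bash
python3 g.py 347.5 -282.7 12 92.2;  python3 chk.py paperweight 31 p8
```

```text
t 21.2 pos [ 349.  -283.1  147.1] yaw 92.3 tilt z [-0.e+00  2.e-04 -1.e+00] w 85.3 F [ 0.  -1.3  0.3] q6 -48
-> [347.5, -282.7, 12.0, 92.2] offset [ 0.008 -0.029  2.701] spin 0.02 dist mm 135
paperweight top [(0.59, [367.0, 172.0, 396.0, 199.0]), (0.44, [358.0, 169.0, 392.0, 202.0])]
paperweight side [(0.79, [261.0, 128.0, 282.0, 149.0]), (0.65, [191.0, 321.0, 242.0, 398.0])]
paperweight top xy mm [ 568.2 -228.2] yaw [] cost 0.051
paperweight side xy mm [ 568.1 -229.3] yaw [] cost 0.106
paperweight top+side xy mm [ 568.3 -228.5] yaw [] cost 0.159
```

View pics/p8.png

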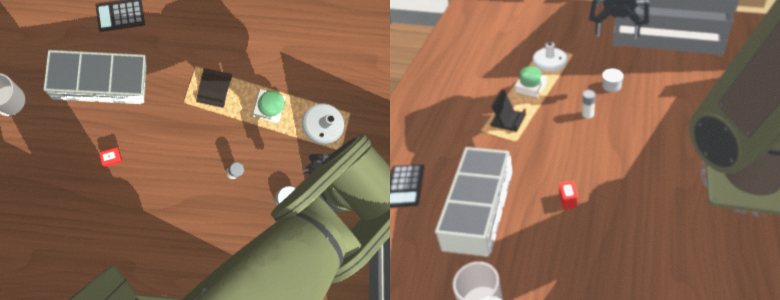

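Call:
arm_command([
  {"hand":0,"offset":[0.01,-0.03,0.7],"spin":0},
  {"hand":0,"offset":[0.01,-0.03,1.5],"spin":0},
  {"hand":0,"offset":[0.01,-0.03,2.2],"spin":0},
  {"hand":0,"offset":[0.01,-0.03,2.6],"spin":0},
  {"hand":0,"offset":[0.01,-0.03,2.78],"spin":0},
  {"hand":0,"offset":[0.01,-0.03,2.78],"spin":0},
  {"hand":0,"offset":[0.01,-0.03,2.78],"spin":0},
  {"hand":255,"offset":[0.01,-0.03,2.78],"spin":0},
  {"hand":255,"offset":[0.01,-0.03,2.78],"spin":0},
  {"hand":255,"offset":[0.01,-0.03,2.78],"spin":0},
  {"hand":255,"offset":[0.01,-0.03,2.78],"spin":0},
  {"hand":255,"offset":[0.01,-0.03,2.78],"spin":0},
  {"hand":255,"offset":[0.01,-0.03,2.78],"spin":0},
], grip_force=25)

```text
clock: 22.85
tool_pos: [0.3475, -0.2837, 0.0096]
tool_rot: [0.693, 0.721, 0.0, 0.001]
wrist_force: [-1.2, 1.4, 6.6]
width: 0.053
```

```bash
python3 g.py 595.9 196 170 92.2
```

```text
t 22.9 pos [ 347.5 -283.7    9.6] yaw 92.2 tilt z [ 0.0017 -0.0016 -1.    ] w 53.0 F [-1.2  1.4  6.6] q6 -48
-> [595.9, 196.0, 170.0, 92.2] offset [ 9.388  5.344 -3.215] spin 0.01 dist mm 564
```

Call:
arm_command([
  {"hand":255,"offset":[0,0,-0.3],"spin":0},
  {"hand":255,"offset":[0,0,-0.9],"spin":0},
  {"hand":255,"offset":[0.2,0.11,-1.6],"spin":0},
  {"hand":255,"offset":[0.6,0.34,-2.3],"spin":0},
  {"hand":255,"offset":[1.2,0.68,-2.9],"spin":0},
  {"hand":255,"offset":[1.9,1.08,-3.2],"spin":0},
  {"hand":255,"offset":[2.6,1.48,-3.2],"spin":0},
  {"hand":255,"offset":[3.3,1.88,-3.2],"spin":0},
  {"hand":255,"offset":[4.0,2.28,-3.2],"spin":0},
  {"hand":255,"offset":[4.7,2.68,-3.2],"spin":0},
  {"hand":255,"offset":[5.4,3.07,-3.2],"spin":0},
  {"hand":255,"offset":[6.1,3.47,-3.2],"spin":0},
  {"hand":255,"offset":[6.8,3.87,-3.2],"spin":0},
  {"hand":255,"offset":[7.5,4.27,-3.2],"spin":0},
  {"hand":255,"offset":[8.2,4.67,-3.2],"spin":0},
  {"hand":255,"offset":[8.8,5.01,-3.2],"spin":0},
  {"hand":255,"offset":[9.2,5.24,-3.2],"spin":0},
  {"hand":255,"offset":[9.39,5.34,-3.2],"spin":0},
  {"hand":255,"offset":[9.39,5.34,-3.2],"spin":0},
  {"hand":255,"offset":[9.39,5.34,-3.2],"spin":0},
])

```text
clock: 24.85
tool_pos: [0.5945, 0.1959, 0.1677]
tool_rot: [0.693, 0.721, -0.001, -0.0]
wrist_force: [-0.3, -0.1, -1.9]
width: 0.0531
```

Call:
arm_command([
  {"hand":255,"offset":[0,0,0],"spin":0},
  {"hand":255,"offset":[0,0,0],"spin":0},
])

```text
clock: 25.05
tool_pos: [0.5948, 0.1957, 0.1682]
tool_rot: [0.694, 0.72, -0.0, 0.0]
wrist_force: [-0.6, 0.6, -1.5]
width: 0.0529
```

```bash
python3 g.py 595.9 196 76 92.2;python3 - <<'E'
from h import *
im=[optics.snapshot(n) for n in("top","side")]
cv2.imwrite("pics/p9.png",np.hstack([im[0][80:380,110:500],im[1][60:360,130:520]]))
E
```

```text
t 25.1 pos [594.8 195.7 168.2] yaw 92.2 tilt z [-0.e+00 -1.e-04 -1.e+00] w 52.9 F [-0.6  0.6 -1.5] q6 11
-> [595.9, 196.0, 76.0, 92.2] offset [0.006 0.023 1.843] spin -0.01 dist mm 92
```

View pics/p9.png

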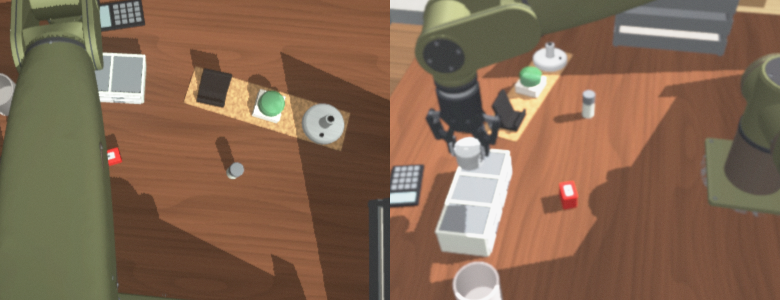

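Call:
arm_command([
  {"hand":255,"offset":[0.01,0.02,0.4],"spin":0},
  {"hand":255,"offset":[0.01,0.02,0.9],"spin":0},
  {"hand":255,"offset":[0.01,0.02,1.4],"spin":0},
  {"hand":255,"offset":[0.01,0.02,1.7],"spin":0},
  {"hand":255,"offset":[0.01,0.02,1.8],"spin":0},
  {"hand":255,"offset":[0.01,0.02,1.8],"spin":0},
  {"hand":255,"offset":[0.01,0.02,1.8],"spin":0},
  {"hand":255,"offset":[0.01,0.02,1.8],"spin":0},
  {"hand":255,"offset":[0.01,0.02,1.8],"spin":0},
])

```text
clock: 26.05
tool_pos: [0.5968, 0.1974, 0.0794]
tool_rot: [0.693, 0.721, 0.001, 0.001]
wrist_force: [0.5, 0.3, -1.2]
width: 0.053
```

```bash
python3 g.py 595.9 196 75.5 92.2
```

```text
t 26.1 pos [596.8 197.4  79.4] yaw 92.2 tilt z [ 2.1e-03  5.0e-04 -1.0e+00] w 53.0 F [ 0.5  0.3 -1.2] q6 11
-> [595.9, 196.0, 75.5, 92.2] offset [-0.028 -0.02   0.077] spin 0.01 dist mm 4
```

Call:
arm_command([
  {"hand":255,"offset":[-0.02,-0.01,0.03],"spin":0},
  {"hand":255,"offset":[-0.02,-0.01,0.05],"spin":0},
  {"hand":255,"offset":[-0.02,-0.01,0.05],"spin":0},
  {"hand":255,"offset":[-0.02,-0.01,0.05],"spin":0},
])

```text
clock: 26.45
tool_pos: [0.5957, 0.1962, 0.0757]
tool_rot: [0.693, 0.721, 0.0, 0.0]
wrist_force: [-0.1, 0.2, -0.2]
width: 0.0531
```

```bash
python3 g.py 595.9 196 75.5 92.2
```

```text
t 26.4 pos [595.7 196.2  75.7] yaw 92.2 tilt z [ 1.e-04 -0.e+00 -1.e+00] w 53.1 F [-0.1  0.2 -0.2] q6 11
-> [595.9, 196.0, 75.5, 92.2] offset [-0.004  0.005  0.004] spin 0.01 dist mm 0
```

Call:
arm_command([
  {"hand":255,"offset":[0,0,0.012],"spin":0},
  {"hand":255,"offset":[0,0,0.012],"spin":0},
  {"hand":0,"offset":[0,0,0.012],"spin":0},
  {"hand":0,"offset":[0,0,0.012],"spin":0},
  {"hand":0,"offset":[0,0,0.012],"spin":0},
  {"hand":0,"offset":[0,0,0.012],"spin":0},
  {"hand":0,"offset":[0,0,0.012],"spin":0},
  {"hand":0,"offset":[0,0,-0.3],"spin":0},
  {"hand":0,"offset":[0,0,-1.0],"spin":0},
  {"hand":0,"offset":[0,0,-1.8],"spin":0},
  {"hand":0,"offset":[0,0,-1.8],"spin":0},
  {"hand":0,"offset":[0,0,-1.8],"spin":0},
  {"hand":0,"offset":[0,0,-1.8],"spin":0},
])

```text
clock: 27.75
tool_pos: [0.595, 0.196, 0.165]
tool_rot: [0.693, 0.721, -0.001, -0.0]
wrist_force: [0.0, -0.3, 0.1]
width: 0.0853
```

```bash
python3 g.py 407.3 140.7 120 112.6; python3 chk.py clip_tin 66 p10
```

```text
t 27.8 pos [595. 196. 165.] yaw 92.2 tilt z [-1.2e-03 -3.0e-04 -1.0e+00] w 85.3 F [ 0.  -0.3  0.1] q6 11
-> [407.3, 140.7, 120.0, 112.6] offset [-0.96  -3.793  0.905] spin -4.07 dist mm 201
clip_tin top []
clip_tin side [(0.96, [199.0, 224.0, 228.0, 263.0])]
clip_tin side xy mm [592.9 199.6] yaw [] cost 0.039
```

View pics/p10.png

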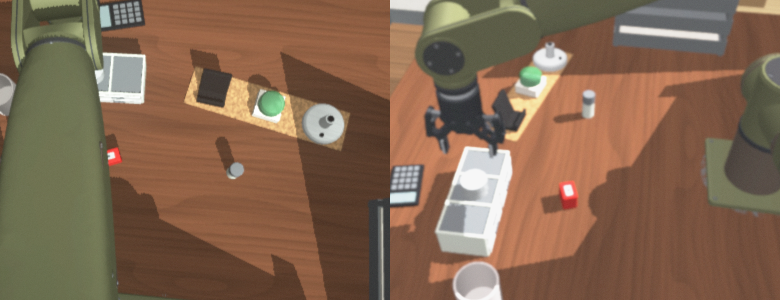

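Call:
arm_command([
  {"hand":0,"offset":[-0.96,-3.8,0.9],"spin":-4.1},
  {"hand":0,"offset":[-0.96,-3.8,0.9],"spin":-4.1},
  {"hand":0,"offset":[-0.96,-3.8,0.9],"spin":-4.1},
  {"hand":0,"offset":[-0.96,-3.8,0.9],"spin":-4.1},
  {"hand":0,"offset":[-0.96,-3.8,0.9],"spin":-4.1},
  {"hand":0,"offset":[-0.96,-3.8,0.9],"spin":-4.1},
  {"hand":0,"offset":[-0.96,-3.8,0.9],"spin":-4.1},
  {"hand":0,"offset":[-0.96,-3.8,0.9],"spin":-4.1},
  {"hand":0,"offset":[-0.96,-3.8,0.9],"spin":-4.1},
])

```text
clock: 28.95
tool_pos: [0.4093, 0.1412, 0.1217]
tool_rot: [0.554, 0.833, 0.001, 0.001]
wrist_force: [-0.4, -0.1, -0.5]
width: 0.0853
```

```bash
python3 g.py 407.3 140.7 10 112.6; python3 chk.py clip_tin 66 p11
```

```text
t 28.9 pos [409.3 141.2 121.7] yaw 112.7 tilt z [ 1.5e-03  3.0e-04 -1.0e+00] w 85.3 F [-0.4 -0.1 -0.5] q6 -11
-> [407.3, 140.7, 10.0, 112.6] offset [ 0.007 -0.044  2.233] spin 0.03 dist mm 112
clip_tin top [(0.82, [191.0, 139.0, 215.0, 165.0])]
clip_tin side [(0.55, [201.0, 230.0, 227.0, 262.0])]
clip_tin top xy mm [595.1 198.2] yaw [] cost 0.081
clip_tin side xy mm [593.5 199.2] yaw [] cost 0.038
clip_tin top+side xy mm [594.1 198.4] yaw [] cost 0.135
```

View pics/p11.png

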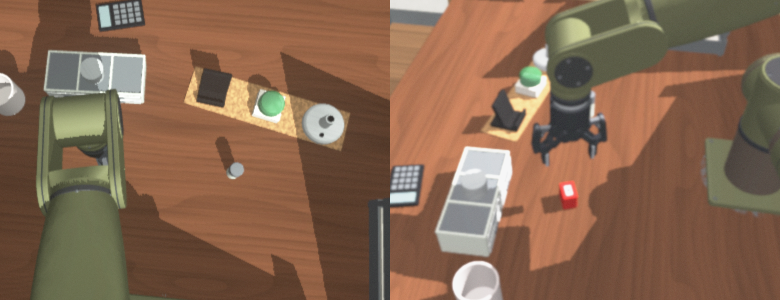

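Call:
arm_command([
  {"hand":0,"offset":[0.01,-0.03,0.6],"spin":0},
  {"hand":0,"offset":[0.01,-0.03,1.2],"spin":0},
  {"hand":0,"offset":[0.01,-0.03,1.8],"spin":0},
  {"hand":0,"offset":[0.01,-0.03,2.1],"spin":0},
  {"hand":0,"offset":[0.01,-0.03,2.27],"spin":0},
  {"hand":0,"offset":[0.01,-0.03,2.27],"spin":0},
  {"hand":0,"offset":[0.01,-0.03,2.27],"spin":0},
  {"hand":255,"offset":[0.01,-0.03,2.27],"spin":0},
  {"hand":255,"offset":[0.01,-0.03,2.27],"spin":0},
  {"hand":255,"offset":[0.01,-0.03,2.27],"spin":0},
  {"hand":255,"offset":[0.01,-0.03,2.27],"spin":0},
  {"hand":255,"offset":[0.01,-0.03,2.27],"spin":0},
  {"hand":255,"offset":[0.01,-0.03,2.27],"spin":0},
  {"hand":255,"offset":[0.01,-0.03,2.27],"spin":0},
  {"hand":255,"offset":[0.01,-0.03,2.27],"spin":0},
], grip_force=25)

```text
clock: 30.75
tool_pos: [0.4066, 0.1408, 0.0077]
tool_rot: [0.554, 0.833, 0.0, 0.0]
wrist_force: [-0.7, -0.1, 4.4]
width: 0.0319
```

```bash
python3 g.py 592.9 271.9 160 92.2
```

```text
t 30.8 pos [406.6 140.8   7.7] yaw 112.7 tilt z [ 9.e-04  2.e-04 -1.e+00] w 31.9 F [-0.7 -0.1  4.4] q6 -11
-> [592.9, 271.9, 160.0, 92.2] offset [ 0.977  4.452 -3.043] spin 4.11 dist mm 274
```

Call:
arm_command([
  {"hand":255,"offset":[0,0,-0.3],"spin":0},
  {"hand":255,"offset":[0,0,-0.9],"spin":0},
  {"hand":255,"offset":[0,0,-1.6],"spin":0},
  {"hand":255,"offset":[0.02,0.1,-2.3],"spin":0.1},
  {"hand":255,"offset":[0.1,0.4,-2.8],"spin":0.4},
  {"hand":255,"offset":[0.22,1.0,-3.04],"spin":0.9},
  {"hand":255,"offset":[0.37,1.7,-3.04],"spin":1.6},
  {"hand":255,"offset":[0.53,2.4,-3.04],"spin":2.2},
  {"hand":255,"offset":[0.68,3.1,-3.04],"spin":2.9},
  {"hand":255,"offset":[0.84,3.8,-3.04],"spin":3.5},
  {"hand":255,"offset":[0.93,4.2,-3.04],"spin":3.9},
  {"hand":255,"offset":[0.98,4.45,-3.04],"spin":4.1},
  {"hand":255,"offset":[0.98,4.45,-3.04],"spin":4.1},
  {"hand":255,"offset":[0.98,4.45,-3.04],"spin":4.1},
  {"hand":255,"offset":[0.98,4.45,-3.04],"spin":4.1},
  {"hand":255,"offset":[0.98,4.45,-3.04],"spin":4.1},
])

```text
clock: 32.35
tool_pos: [0.5917, 0.2714, 0.1592]
tool_rot: [0.693, 0.721, -0.0, -0.0]
wrist_force: [-0.1, -0.2, -0.1]
width: 0.0319
```

```bash
python3 g.py 592.9 271.9 74 92.2;python3 - <<'E'
from h import *
im=[optics.snapshot(n) for n in("top","side")]
cv2.imwrite("pics/p12.png",np.hstack([im[0][80:380,110:500],im[1][60:360,130:520]]))
E
```

```text
t 32.4 pos [591.7 271.4 159.2] yaw 92.2 tilt z [-1.e-04 -1.e-04 -1.e+00] w 31.9 F [-0.1 -0.2 -0.1] q6 18
-> [592.9, 271.9, 74.0, 92.2] offset [0.01  0.026 1.704] spin 0.0 dist mm 85
```

View pics/p12.png

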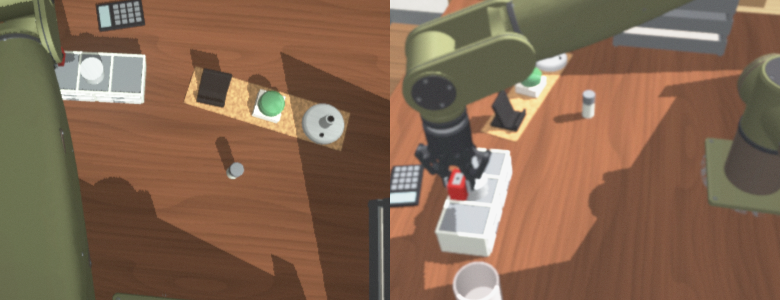

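Call:
arm_command([
  {"hand":255,"offset":[0.01,0.01,0.4],"spin":0},
  {"hand":255,"offset":[0.01,0.01,0.9],"spin":0},
  {"hand":255,"offset":[0.01,0.01,1.35],"spin":0},
  {"hand":255,"offset":[0.01,0.01,1.55],"spin":0},
  {"hand":255,"offset":[0.01,0.01,1.65],"spin":0},
  {"hand":255,"offset":[0.01,0.01,1.65],"spin":0},
  {"hand":255,"offset":[0.01,0.01,1.65],"spin":0},
  {"hand":255,"offset":[0.01,0.01,1.65],"spin":0},
  {"hand":255,"offset":[0.01,0.01,1.65],"spin":0},
  {"hand":255,"offset":[0.01,0.01,1.65],"spin":0},
])

```text
clock: 33.45
tool_pos: [0.5931, 0.2726, 0.0773]
tool_rot: [0.693, 0.721, 0.001, 0.0]
wrist_force: [0.8, 0.3, -1.0]
width: 0.0313
```

```bash
python3 g.py 592.9 271.9 73.7 92.2
```

```text
t 33.5 pos [593.1 272.6  77.3] yaw 92.2 tilt z [ 1.1e-03  4.0e-04 -1.0e+00] w 31.3 F [ 0.8  0.3 -1. ] q6 18
-> [592.9, 271.9, 73.7, 92.2] offset [-0.014 -0.006  0.072] spin 0.01 dist mm 4
```

Call:
arm_command([
  {"hand":255,"offset":[-0.01,0,0.03],"spin":0},
  {"hand":255,"offset":[-0.01,0,0.05],"spin":0},
  {"hand":255,"offset":[-0.01,0,0.06],"spin":0},
  {"hand":255,"offset":[-0.01,0,0.06],"spin":0},
  {"hand":255,"offset":[-0.01,0,0.06],"spin":0},
])

```text
clock: 33.95
tool_pos: [0.5928, 0.2719, 0.0737]
tool_rot: [0.693, 0.721, -0.0, 0.0]
wrist_force: [-0.6, 0.2, 0.7]
width: 0.0322
```

Call:
arm_command([
  {"hand":255,"offset":[0,0,0.01],"spin":0},
  {"hand":255,"offset":[0,0,0.01],"spin":0},
])

```text
clock: 34.15
tool_pos: [0.5929, 0.2719, 0.0737]
tool_rot: [0.693, 0.721, -0.0, 0.0]
wrist_force: [-3.4, -1.4, 4.8]
width: 0.0313
```

Call:
arm_command([
  {"hand":90,"offset":[0,0,0],"spin":0},
  {"hand":90,"offset":[0,0,0],"spin":0},
  {"hand":90,"offset":[0,0,0],"spin":0},
  {"hand":90,"offset":[0,0,0],"spin":0},
  {"hand":90,"offset":[0,0,-0.2],"spin":0},
  {"hand":90,"offset":[0,0,-0.8],"spin":0},
  {"hand":90,"offset":[0,0,-1.6],"spin":0},
  {"hand":0,"offset":[0,0,-2.0],"spin":0},
  {"hand":0,"offset":[0,0,-2.0],"spin":0},
  {"hand":0,"offset":[0,0,-2.0],"spin":0},
])

```text
clock: 35.15
tool_pos: [0.593, 0.272, 0.1737]
tool_rot: [0.693, 0.721, 0.001, 0.0]
wrist_force: [-0.2, -0.6, -0.3]
width: 0.0849
```

```bash
python3 g.py 399 -152 170 92.2 592.9 271.9 173.7 92.2
```

```text
t 35.1 pos [593.  272.  173.7] yaw 92.2 tilt z [ 1.1e-03  4.0e-04 -1.0e+00] w 84.9 F [-0.2 -0.6 -0.3] q6 18
-> [399.0, -152.0, 170.0, 92.2] offset [-8.322 -4.207  0.067] spin 0.01 dist mm 466
-> [592.9, 271.9, 173.7, 92.2] offset [-0.002 -0.001  0.   ] spin 0.01 dist mm 0
```

Call:
arm_command([
  {"hand":0,"offset":[-8.32,-4.21,0.2],"spin":0},
  {"hand":0,"offset":[-8.32,-4.21,0.2],"spin":0},
  {"hand":0,"offset":[-8.32,-4.21,0.2],"spin":0},
  {"hand":0,"offset":[-8.32,-4.21,0.2],"spin":0},
  {"hand":0,"offset":[-8.32,-4.21,0.2],"spin":0},
  {"hand":0,"offset":[-8.32,-4.21,0.2],"spin":0},
  {"hand":0,"offset":[-8.32,-4.21,0.2],"spin":0},
  {"hand":0,"offset":[-8.32,-4.21,0.2],"spin":0},
  {"hand":0,"offset":[-8.32,-4.21,0.2],"spin":0},
  {"hand":0,"offset":[-8.32,-4.21,0.2],"spin":0},
  {"hand":0,"offset":[-8.32,-4.21,0.2],"spin":0},
  {"hand":0,"offset":[-8.32,-4.21,0.2],"spin":0},
  {"hand":0,"offset":[-8.32,-4.21,0.2],"spin":0},
  {"hand":0,"offset":[-8.32,-4.21,0.2],"spin":0},
])

```text
clock: 36.55
tool_pos: [0.399, -0.1509, 0.1627]
tool_rot: [0.692, 0.721, -0.0, -0.0]
wrist_force: [-0.3, -0.5, 0.5]
width: 0.0854
```

```bash
python3 g.py 399 -152 30 92.2
cat > org.py <<'E'
from h import *
import sys
im={n:optics.snapshot(n) for n in("top","side")}
out=[]
for n,(x0,y0,x1,y1) in (("top",(145,120,265,190)),("side",(165,195,265,325))):
    f=6 if n=="top" else 4
    c=cv2.resize(im[n][y0:y1,x0:x1],None,fx=f,fy=f,interpolation=cv2.INTER_CUBIC)
    d=c.copy()
    for y in(.076,0,-.076):
        P=world(box(.092,.072,.0,.070)+[0,y,0],.5958,.196,np.deg2rad(2.2))
        cv2.polylines(d,[np.round((sil(n,P)-[x0-.5,y0-.5])*f).astype(int)],True,(255,255,0))
    for k,y in(("sharpener",.076),("clip_tin",0),("glue_stick",-.076)):
        P=world(world(M[k],0,y,0,.066),.5958,.196,np.deg2rad(2.2))
        cv2.polylines(d,[np.round((sil(n,P)-[x0-.5,y0-.5])*f).astype(int)],True,(0,255,0))
    cv2.imwrite(f"pics/{sys.argv[1]}_{n}.png",d if n=="side" else d)
E
python3 org.py o1; python3 chk.py clip_tin 66 p13; python3 chk.py sharpener 66 p13;python3 chk.py glue_stick 0 p13
```

```text
t 36.5 pos [ 399.  -150.9  162.7] yaw 92.4 tilt z [-7.e-04  6.e-04 -1.e+00] w 85.4 F [-0.3 -0.5  0.5] q6 -30
-> [399.0, -152.0, 30.0, 92.2] offset [-2.400e-02  1.000e-03  2.653e+00] spin 0.03 dist mm 133
clip_tin top []
clip_tin side [(0.64, [201.0, 228.0, 228.0, 262.0])]
clip_tin side xy mm [594.  198.5] yaw [] cost 0.044
sharpener top [(0.77, [162.0, 140.0, 183.0, 159.0])]
sharpener side [(0.83, [196.0, 256.0, 216.0, 286.0])]
sharpener top xy mm [592. 271.] yaw [179.3] cost 0.096
sharpener side xy mm [591.1 271.9] yaw [5.9] cost 0.101
sharpener top+side xy mm [591.7 271.2] yaw [5.3] cost 0.211
glue_stick top [(0.54, [342.0, 243.0, 353.0, 254.0])]
glue_stick side [(0.65, [324.0, 149.0, 338.0, 179.0])]
glue_stick top xy mm [ 399.9 -152.5] yaw [] cost 0.851
glue_stick side xy mm [ 398.  -151.5] yaw [] cost 0.062
glue_stick top+side xy mm [ 398.8 -151.9] yaw [] cost 0.935
```

View pics/o1_top.png

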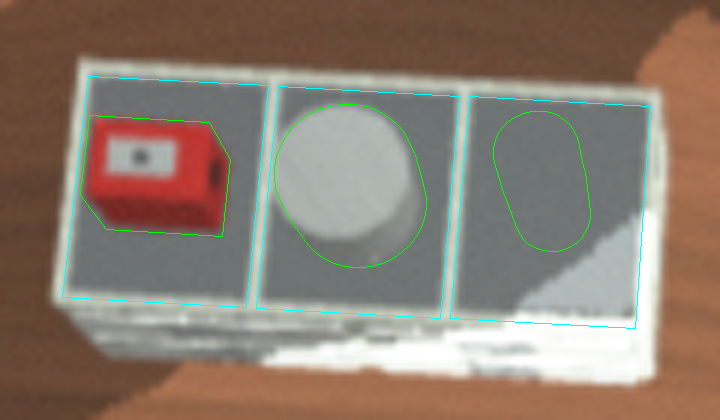

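View pics/o1_side.png

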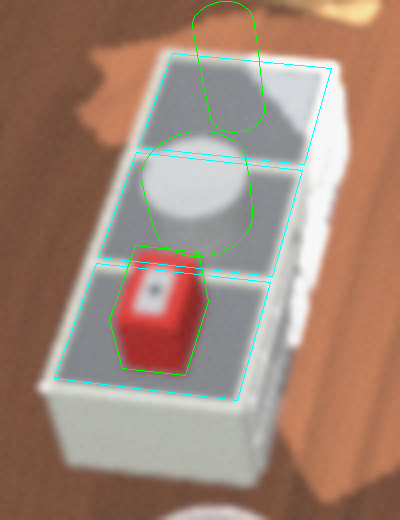

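Call:
arm_command([
  {"hand":0,"offset":[-0.02,0,0.7],"spin":0},
  {"hand":0,"offset":[-0.02,0,1.4],"spin":0},
  {"hand":0,"offset":[-0.02,0,2.1],"spin":0},
  {"hand":0,"offset":[-0.02,0,2.6],"spin":0},
  {"hand":0,"offset":[-0.02,0,2.8],"spin":0},
  {"hand":0,"offset":[-0.02,0,2.8],"spin":0},
  {"hand":0,"offset":[-0.02,0,2.8],"spin":0},
  {"hand":0,"offset":[-0.02,0,2.8],"spin":0},
  {"hand":255,"offset":[-0.02,0,2.8],"spin":0},
  {"hand":255,"offset":[-0.02,0,2.8],"spin":0},
  {"hand":255,"offset":[-0.02,0,2.8],"spin":0},
  {"hand":255,"offset":[-0.02,0,2.8],"spin":0},
  {"hand":255,"offset":[-0.02,0,2.8],"spin":0},
  {"hand":255,"offset":[-0.02,0,2.8],"spin":0},
  {"hand":255,"offset":[-0.02,0,2.8],"spin":0},
  {"hand":255,"offset":[-0.02,0,2.8],"spin":0},
], grip_force=25)

```text
clock: 39.15
tool_pos: [0.399, -0.1531, 0.0234]
tool_rot: [0.693, 0.721, 0.0, 0.0]
wrist_force: [-0.1, 1.0, 4.0]
width: 0.0314
```

```bash
python3 g.py 598.7 120.1 180 92.2
```

```text
t 39.1 pos [ 399.  -153.1   23.4] yaw 92.2 tilt z [ 3.e-04 -2.e-04 -1.e+00] w 31.4 F [-0.1  1.   4. ] q6 -30
-> [598.7, 120.1, 180.0, 92.2] offset [ 5.304  4.206 -3.132] spin 0.01 dist mm 373
```

Call:
arm_command([
  {"hand":255,"offset":[0,0,-0.3],"spin":0},
  {"hand":255,"offset":[0,0,-0.9],"spin":0},
  {"hand":255,"offset":[0,0,-1.6],"spin":0},
  {"hand":255,"offset":[0.15,0.12,-2.3],"spin":0},
  {"hand":255,"offset":[0.5,0.4,-2.9],"spin":0},
  {"hand":255,"offset":[1.0,0.79,-3.1],"spin":0},
  {"hand":255,"offset":[1.6,1.27,-3.1],"spin":0},
  {"hand":255,"offset":[2.2,1.75,-3.1],"spin":0},
  {"hand":255,"offset":[2.8,2.22,-3.1],"spin":0},
  {"hand":255,"offset":[3.4,2.7,-3.1],"spin":0},
  {"hand":255,"offset":[4.0,3.18,-3.1],"spin":0},
  {"hand":255,"offset":[4.6,3.65,-3.1],"spin":0},
  {"hand":255,"offset":[5.0,3.97,-3.1],"spin":0},
  {"hand":255,"offset":[5.2,4.13,-3.1],"spin":0},
  {"hand":255,"offset":[5.29,4.2,-3.1],"spin":0},
  {"hand":255,"offset":[5.29,4.2,-3.1],"spin":0},
  {"hand":255,"offset":[5.29,4.2,-3.1],"spin":0},
  {"hand":255,"offset":[5.29,4.2,-3.1],"spin":0},
  {"hand":255,"offset":[5.29,4.2,-3.1],"spin":0},
])

```text
clock: 41.05
tool_pos: [0.598, 0.1188, 0.1783]
tool_rot: [0.694, 0.72, 0.0, 0.0]
wrist_force: [0.1, -0.5, -0.4]
width: 0.0311
```

```bash
python3 g.py 598.7 119.4 89.4 92.2;python3 - <<'E'
from h import *
im=[optics.snapshot(n) for n in("top","side")]
cv2.imwrite("pics/p14.png",np.hstack([im[0][80:380,110:500],im[1][60:360,130:520]]))
E
```

```text
t 41.0 pos [598.  118.8 178.3] yaw 92.2 tilt z [ 2.e-04 -1.e-04 -1.e+00] w 31.1 F [ 0.1 -0.5 -0.4] q6 4
-> [598.7, 119.4, 89.4, 92.2] offset [0.012 0.014 1.777] spin -0.0 dist mm 89
```

View pics/p14.png

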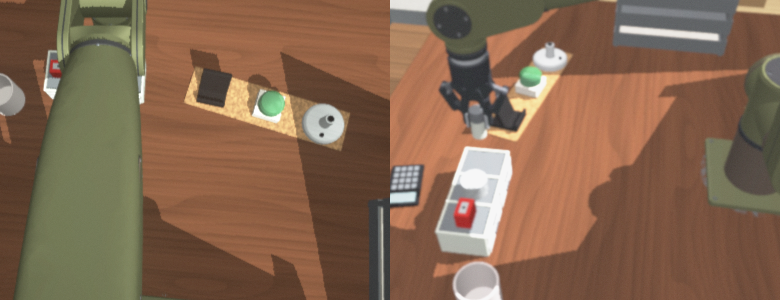

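Call:
arm_command([
  {"hand":255,"offset":[0.01,0.01,0.4],"spin":0},
  {"hand":255,"offset":[0.01,0.01,0.9],"spin":0},
  {"hand":255,"offset":[0.01,0.01,1.4],"spin":0},
  {"hand":255,"offset":[0.01,0.01,1.62],"spin":0},
  {"hand":255,"offset":[0.01,0.01,1.71],"spin":0},
  {"hand":255,"offset":[0.01,0.01,1.71],"spin":0},
  {"hand":255,"offset":[0.01,0.01,1.71],"spin":0},
  {"hand":255,"offset":[0.01,0.01,1.71],"spin":0},
  {"hand":255,"offset":[0.01,0.01,1.71],"spin":0},
  {"hand":255,"offset":[0.01,0.01,1.71],"spin":0},
])

```text
clock: 42.15
tool_pos: [0.5991, 0.1201, 0.0933]
tool_rot: [0.693, 0.721, 0.0, 0.0]
wrist_force: [-0.5, 0.0, -0.3]
width: 0.0313
```

```bash
python3 g.py 598.7 119.4 89.4 92.2
```

```text
t 42.1 pos [599.1 120.1  93.3] yaw 92.2 tilt z [ 1.2e-03  1.0e-04 -1.0e+00] w 31.3 F [-0.5  0.  -0.3] q6 4
-> [598.7, 119.4, 89.4, 92.2] offset [-0.013 -0.009  0.078] spin 0.01 dist mm 4
```

Call:
arm_command([
  {"hand":255,"offset":[-0.01,0,0.03],"spin":0},
  {"hand":255,"offset":[-0.01,0,0.05],"spin":0},
  {"hand":255,"offset":[-0.01,0,0.065],"spin":0},
  {"hand":255,"offset":[-0.01,0,0.065],"spin":0},
  {"hand":255,"offset":[-0.01,0,0.065],"spin":0},
])

```text
clock: 42.65
tool_pos: [0.5987, 0.1195, 0.0894]
tool_rot: [0.693, 0.721, -0.0, -0.0]
wrist_force: [-1.2, 0.6, 1.3]
width: 0.031
```

Call:
arm_command([
  {"hand":255,"offset":[0,0,0.01],"spin":0},
  {"hand":255,"offset":[0,0,0.01],"spin":0},
])

```text
clock: 42.85
tool_pos: [0.5988, 0.1196, 0.0893]
tool_rot: [0.693, 0.721, 0.0, -0.0]
wrist_force: [-2.1, -0.2, 4.6]
width: 0.0312
```

Call:
arm_command([
  {"hand":120,"offset":[0,0,0],"spin":0},
  {"hand":80,"offset":[0,0,0],"spin":0},
  {"hand":80,"offset":[0,0,0],"spin":0},
  {"hand":80,"offset":[0,0,0],"spin":0},
  {"hand":80,"offset":[0,0,0],"spin":0},
  {"hand":80,"offset":[0,0,-0.3],"spin":0},
  {"hand":80,"offset":[0,0,-0.9],"spin":0},
  {"hand":80,"offset":[0,0,-1.8],"spin":0},
  {"hand":0,"offset":[0,0,-2.6],"spin":0},
  {"hand":0,"offset":[-1.0,-0.8,-2.6],"spin":0},
  {"hand":0,"offset":[-2.0,-1.6,-2.6],"spin":0},
  {"hand":0,"offset":[-3.0,-2.4,-2.6],"spin":0},
  {"hand":0,"offset":[-4.0,-3.2,-2.6],"spin":0},
  {"hand":0,"offset":[-5.0,-4.0,-2.6],"spin":0},
  {"hand":0,"offset":[-6.0,-4.5,-2.6],"spin":0},
  {"hand":0,"offset":[-7.0,-5.0,-2.6],"spin":0},
  {"hand":0,"offset":[-8.0,-5.0,-2.6],"spin":0},
  {"hand":0,"offset":[-8.0,-5.0,-2.6],"spin":0},
  {"hand":0,"offset":[-8.0,-5.0,-2.6],"spin":0},
])

```text
clock: 44.75
tool_pos: [0.3632, -0.293, 0.2205]
tool_rot: [0.694, 0.72, -0.0, 0.001]
wrist_force: [0.4, 0.6, -0.0]
width: 0.0853
```

```bash
python3 g.py; python3 org.py o2; for a in "clip_tin 66" "sharpener 66" "glue_stick 66" "memo_block 3" "paperweight 31"; do python3 chk.py $a p15; done
```

```text
t 44.8 pos [ 363.2 -293.   220.5] yaw 92.1 tilt z [ 0.0015 -0.0025 -1.    ] w 85.3 F [ 0.4  0.6 -0. ] q6 -48
clip_tin top [(0.75, [192.0, 137.0, 212.0, 164.0]), (0.56, [228.0, 142.0, 240.0, 161.0]), (0.24, [80.0, 150.0, 134.0, 193.0])]
clip_tin side [(0.8, [201.0, 228.0, 228.0, 261.0]), (0.54, [262.0, 125.0, 283.0, 149.0])]
clip_tin top xy mm [594.9 197.3] yaw [] cost 0.080
clip_tin side xy mm [593.6 199.7] yaw [] cost 0.144
clip_tin top+side xy mm [594.8 197.4] yaw [] cost 0.228
sharpener top [(0.85, [162.0, 138.0, 186.0, 162.0])]
sharpener side [(0.79, [194.0, 258.0, 215.0, 286.0]), (0.63, [212.0, 196.0, 231.0, 230.0]), (0.57, [276.0, 102.0, 307.0, 129.0])]
sharpener top xy mm [591.6 271.7] yaw [-0.2] cost 0.064
sharpener side xy mm [591.4 271.5] yaw [6.5] cost 0.128
sharpener top+side xy mm [591.7 271.7] yaw [185.] cost 0.213
glue_stick top [(0.56, [228.0, 140.0, 240.0, 160.0])]
glue_stick side [(0.72, [212.0, 197.0, 230.0, 229.0])]
glue_stick top xy mm [598.5 120.6] yaw [] cost 0.073
glue_stick side xy mm [598.4 121.7] yaw [] cost 0.130
glue_stick top+side xy mm [598.8 120.7] yaw [] cost 0.204
memo_block top [(0.66, [361.0, 168.0, 392.0, 201.0])]
memo_block side [(0.52, [257.0, 137.0, 286.0, 158.0])]
memo_block top xy mm [ 568.  -226.4] yaw [78.5] cost 2.246
memo_block side xy mm [ 567.9 -225.3] yaw [78.4] cost 0.861
memo_block top+side xy mm [ 568.2 -226.4] yaw [-11.6] cost 3.113
paperweight top [(0.72, [368.0, 170.0, 394.0, 196.0])]
paperweight side [(0.64, [229.0, 150.0, 266.0, 192.0]), (0.56, [261.0, 124.0, 281.0, 150.0])]
paperweight top xy mm [ 568.6 -228.7] yaw [] cost 0.103
paperweight side xy mm [ 584.7 -276.8] yaw [] cost 1.000
paperweight top+side xy mm [ 568.3 -229.1] yaw [] cost 1.308
```

View pics/p15.png

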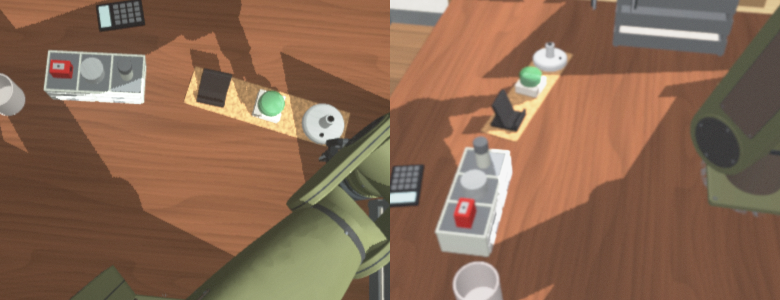

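View pics/o2_top.png

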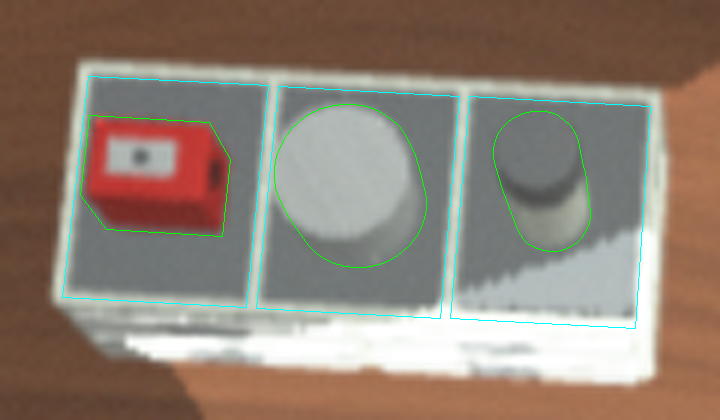

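```bash
python3 -c "
from workcell import order,get_obs
print(abs(get_obs()['qvel']).max()); print(order.finish_job()); print(get_obs()['clock'])"
```

```text
0.0012374243212467093
the job is handed in; nothing more can be done
None
the job is handed in; nothing more can be done
```

The desk is in order and the job is handed in, at about 46 s of the 134 s allowed. I did it in the order asked: memo block, paperweight, clip tin, sharpener, glue stick. Everything is released, the arm is clear, and the mug was not touched.

| Item | Last check (distance from target) |
|---|---|
| Memo block | within about 1 mm of the strip's centre and about square to the strip, measured before the paperweight covered it |
| Paperweight | about 2 mm off the block's centre, toward the lamp |
| Clip tin | about 2 mm off its compartment's centre (top camera) |
| Sharpener | about 1.5 mm off its compartment's centre |
| Glue stick | about 1 mm off its compartment's centre |

All five showed upright in the last pictures.

These checks were weaker or disagreed:
- **Clip tin:** the side camera put it about 4 mm off centre, against about 2 mm from the top camera. I did not re-place it.
- **Sharpener:** its turn read about 0° from the top camera and 6° from the side camera, against a target of 2°.
- **Strip:** the last fits of the memo block came out poor because the paperweight covers most of it. The last side-camera result for the paperweight was a false match on the phone stand.

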